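# Clear the plate heater and hold its lid at the hinge

## Task

Lift the jar off the plate heater's platform and set it down upright on the grey tray, lowering it all the way rather than dropping it. Then take the blue lid out of its drying stand and hold it upright at the back of the heater, its hinge knuckle in the gap between the heater's two brass knuckles so that the holes line up for the pin. Finish while still holding it there, motionless and carried by the gripper alone, not resting or pressing on the heater; leave the other things on the bench where they are.

Things in the scene. Friction and masses are not known exactly. Their poses are not given: they have to be found in the camera images.
- heater: Fixed white plate heater on the bench before the robot, 200 (x) x 240 (y) mm; origin at the centre of its underside, x towards its back (away from the robot), y to its left, z up. Its flat aluminium platform, 130 x 180 mm, lies 90 mm above the bench. On its back edge sit two brass hinge knuckles; a 7 mm red-headed pin waits in the -y one, part of the heater, not to be handled.
- heater_hinge (a point): On the axis (heater's y) of the heater's two brass knuckles, midway between them: 95 mm above the bench, 114 mm from the heater's centre, 14 mm behind its back face. Each knuckle is a tube 18 mm across with a 12 mm hole, 30 mm long. The gap between them is 48 mm wide, open above and below: the lid's knuckle enters from straight above. Axes as the heater's.
- lid_knuckle (a point): Middle of the loose lid's own knuckle, at the lid's lower end as it stands: a brass tube along the lid's y, 18 mm across, 12 mm hole, 40 mm long. Lid axes: x through its thickness, y along its width, z up. To be brought onto heater_hinge; the lid is the same on both faces, so either way round is right.
- lid_center (a point): Centre of the lid's flat blue panel: 10 mm thick (x), 150 wide (y), 120 tall (z); 82 mm above lid_knuckle, so its edges are 22 and 142 mm above lid_knuckle. A 40 mm wide, 4 mm thick steel leaf joins it to the knuckle. The lid weighs 0.19 to 0.31 kg. In the stand its upper edge is 166 mm above the bench; pinch it there, mid-width, across its thickness, from above.
- lid: The whole lid; origin and axes as lid_knuckle.
- stand: Fixed white drying stand, 100 (x) x 165 (y) mm, axes as the lid in it; origin at the centre of its underside. Two blocks, 110 mm apart along y, have 14 mm wide slots open at the top; the lid's lower edge rests in them 46 mm above the bench. The slot walls reach up to 81 mm: the lid must rise 40 mm straight up to be clear.
- jar: The whole jar; origin at the centre of its underside.
- jar_center (a point): Centre of the jar to be moved, 45 mm above its underside: amber glass jar with orange cap, 56 mm in diameter, 90 mm tall, 0.25 kg (varies by a quarter); it stands on the heater's platform. z along its axis.
- tray_in (a point): Centre of the inner floor, 5 mm above the bench, of the fixed grey square tray, 160 x 160 mm outside, rim 14 mm high and 5 mm thick; sides along x and y. The tray and the stand may change sides.
- stock: Bystander: clear bottle with blue cap, 72 mm in diameter, 150 mm tall; origin at the centre of its underside.
- spare: Bystander: amber jar with green cap, 56 mm in diameter, 90 mm tall, on the bench; origin at the centre of its underside.
- beaker: Bystander: white cup, 70 mm in diameter, 90 mm tall; origin at the centre of its underside.
- tipbox: Bystander: box with green lid, 85 x 122 x 65 mm; origin at the centre of its underside.
- plates: Bystander: stack of white well plates, 85 x 127 x 43 mm; origin at the centre of its underside.
Not all that is in view belongs to the job. Leave any black look-alike of the jar alone.

How it is judged:
On the way, in this order (a step that is already met when the one before it is completed fails the run):
1. the jar, still in the grip, has been lowered to within 12 mm of the tray's floor (x of jar_center in the frame of tray_in between -0.05 and 0.05 m and y of jar_center in the frame of tray_in between -0.05 and 0.05 m and z of jar_center in the frame of tray_in below 0.057 m and angle between jar_center's own z axis and vertical below 0.3 rad and contact force between jar and the fingers above 0.5 N), for 0.05 s.
2. the jar stands upright on the tray, let go and at rest (x of jar_center in the frame of tray_in between -0.05 and 0.05 m and y of jar_center in the frame of tray_in between -0.05 and 0.05 m and z of jar_center in the frame of tray_in between 0.04 and 0.05 m and angle between jar_center's own z axis and vertical below 0.1 rad and linear speed of jar below 0.02 m/s and contact force between jar and the fingers below 0.05 N), for 0.2 s.
3. the lid is carried clear of its stand by the gripper (height (world z) of lid_knuckle above 0.07 m and contact force between lid and the fingers above 1 N and contact force between lid and stand below 0.05 N), for 0.1 s.
At the end, for the whole second after the job is handed in: Jar upright (0.1 rad) on the tray floor; the gripper holds the lid still and upright (0.15 rad), its knuckle's middle within 5 mm of the middle of the heater's gap, hole axes parallel within 0.1 rad, the lid bearing on the heater with under 2 N (x of jar_center in the frame of tray_in between -0.05 and 0.05 m and y of jar_center in the frame of tray_in between -0.05 and 0.05 m and z of jar_center in the frame of tray_in between 0.04 and 0.05 m and angle between jar_center's own z axis and vertical below 0.1 rad and distance between lid_knuckle and heater_hinge below 0.005 m and angle between the y axis of lid_knuckle and the y axis of heater_hinge, either way round below 0.1 rad and angle between lid_knuckle's own z axis and vertical below 0.15 rad and contact force between lid and the fingers above 1 N and contact force between lid and heater below 2 N and linear speed of lid below 0.02 m/s); the arm keeps its last pose, push and grip.
It fails at once if a bystander was moved more than 30 mm (distance of any of stock, spare, beaker, tipbox, plates from where it was at the start of the episode above 0.03 m).
It fails at once if the jar was tipped over (angle between jar_center's own z axis and vertical above 0.6 rad).
It also fails if it takes over 66 s, if anything falls off the work surface, if the arm or the gripper's body presses on something with over 40 N, if the wrist force passes 120 N, or if a joint passes its speed limit or range.

## Robot

A 6-joint arm with a two-finger parallel gripper is mounted at the origin on the work surface. World frame = base frame: x ahead of the robot, y to its left, z up, the work surface at z = 0. Lengths are in m, angles in rad, forces in N, time in s.
With the tool pointing down it reaches from about 0.375 to 0.9 m from the base axis. Payload 3.1 kg.
Tool frame: the origin (TCP) lies at the very end of the fingers, on their centre line; the grasp point (between the pads) lies 19 mm behind it; z points along the fingers, y is the direction in which the jaws open and shut (so a half turn about z gives the same grasp; the last joint's range is limited). The gripper opens to 87 mm and grips with 3 to 60 N. Pads are 19 mm wide; open, the fingers measure 117 mm over their backs; the gripper's body (75 mm by 190 mm) begins 51 mm behind the grasp point.
Start: joints at [0.954, 0.527, 1.433, -0, 1.181, -0.178], TCP at [0.265, 0.566, 0.223] pointing down, gripper open.
Joint ranges: [-3.08, 3.08], [-0.75, 2.2], [0.22, 2.44], [-1.43, 4.57], [0, 2.65], [-2.85, 2.85]. Speed limits (rad/s): [2.79, 2.79, 3.14, 3.14, 3.14, 3.14].

## Interface

Orientations are given as a unit quaternion [x, y, z, w].
In Python, from rig import robot, optics gives the robot as it stands.
- The arm moves only by the shell command python3 -m inch 'ROWS' [FORCE]. ROWS is JSON, a list of rows, each an object of numbers: "ax", "ay", "az": the turn, a rotation vector about the tool's x, y, z in rad; "dx", "dy", "dz": the shift along the tool's x, y, z in mm; "gripper": the opening in per cent of the stroke, from 0 (shut) to 100 (fully open). In form: [{"ax": .., "ay": .., "az": .., "dx": .., "dy": .., "dz": .., "gripper": ..}, ...]. A call has 1 to 8 rows; each row shifts and turns the commanded pose from where the row before left it, along the tool's axes as they then stand; what a row does not reach is not made up. A row lasts 1/10 s, in which the tool goes at most 50 mm and 8.59 degrees, less where a joint would pass 70% of its speed; a pose out of reach is approached as far as the arm can. A call with a gripper value outside its range is refused whole. The fingers move at their own pace and stop on an object; FORCE is the grip in N (left out, the last holds). Time passes only in rows, so rows that do not move let the fingers close. It gives the time, the measured TCP pose, the force and the opening at its end, in the units of the state.
- robot.get_obs(): the state, without advancing time (a new reading comes with each control period).
- optics.camera(name): name is "scene" or "top" or "wrist"; returns a dict with "img" (480x640x3 uint8, red, green, blue), "depth" (480x640 float32, m along the optical axis (not along the pixel's ray), 0 where there is no reading), "camera_matrix" (3x3 intrinsics, pixels), "position" and "attitude" of the camera in the world. Camera axes: x right, y up, looking along -z (the intrinsics and any distortion apply to the point x, -y, -z); pixel columns grow to the right and rows downward; lengths in m; the calibration is good to about 2 mm. A picture is of the moment at which its call begins.
- robot.hand_in(): hands the job in, once; it reports no verdict.
The state is a dict: "time": time; "q": joint angles; "joint_velocities": joint speeds; "joint_torque": joint torques, N m; "position": TCP position; "tool_rot": TCP orientation; "ft_force": force on the tool from outside, world axes, zero at the start; "moment": the same for the moment, N m; "grip_width": finger opening in m.
Only numpy, scipy, OpenCV 4.12 (cv2) and the standard library are available. Lean on these libraries where they do the work, as an engineer would, in place of code of your own. Each camera call takes 0.05 s, during which the arm holds its last target.

## Working session

There is one attempt and no reset: what is moved stays moved. The work goes in short steps, Python scripts to look and compute and a shell command to move; the robot and the scene stay as the last step left them, time stands still between calls to the robot, and variables do not carry over. Pictures are saved under pics/ and viewed, and the job is handed in when it is done.

```bash
ls; mkdir -p pics; python3 - <<'E'
from rig import robot, optics
import cv2,numpy as np
print(robot.get_obs())
for n in ["scene","top","wrist"]:
    c=optics.camera(n); cv2.imwrite(f"pics/{n}0.png",c["img"][:,:,::-1]); print(n,c["camera_matrix"],c["position"],c["attitude"],[k for k in c]); np.savez(f"{n}0.npz",**{k:v for k,v in c.items() if v is not None})
E
```

```text
pics
{'time': 0.0, 'q': array([ 9.53507110e-01,  5.28473160e-01,  1.43388829e+00, -2.19437068e-05,
        1.18142180e+00, -1.78481335e-01]), 'joint_velocities': array([ 0.00033974, -0.00028017, -0.00110389,  0.00021189,  0.00128914,
       -0.00111054]), 'joint_torque': array([ 3.98034877e-05, -4.40052259e+01, -1.76591152e+01,  6.33121398e-02,
        5.80669334e-02, -1.50777123e-04]), 'position': array([0.2650739 , 0.56519232, 0.22157181]), 'tool_rot': array([ 2.17643685e-01,  9.76027677e-01, -1.01366903e-03, -4.15042084e-04]), 'ft_force': array([-0.03734876,  0.79989186, -0.09549959]), 'moment': array([ 0.05400288, -0.07661952, -0.00204776]), 'grip_width': 0.08691773346715248}
scene [[611.2738572    0.         308.37630856]
 [  0.         611.2738572  242.17886589]
 [  0.           0.           1.        ]] [ 1.143547   -1.00684085  0.9827527 ] [0.43337013 0.12291834 0.23912165 0.86017571] ['img', 'depth', 'camera_matrix', 'position', 'attitude']
top [[547.07823815   0.         321.04716682]
 [  0.         547.07823815 242.26373313]
 [  0.           0.           1.        ]] [ 0.42330057 -0.00559863  1.23548908] [ 0.03565096 -0.03738386 -0.70212348  0.7101789 ] ['img', 'depth', 'camera_matrix', 'position', 'attitude']
wrist [[392.5751053    0.         319.42023257]
 [  0.         392.5751053  242.25642833]
 [  0.           0.           1.        ]] [0.19284179 0.59880381 0.38353794] [-0.12404563 -0.07795926  0.53012448  0.83516649] ['img', 'depth', 'camera_matrix', 'position', 'attitude']
```

View pics/scene0.png

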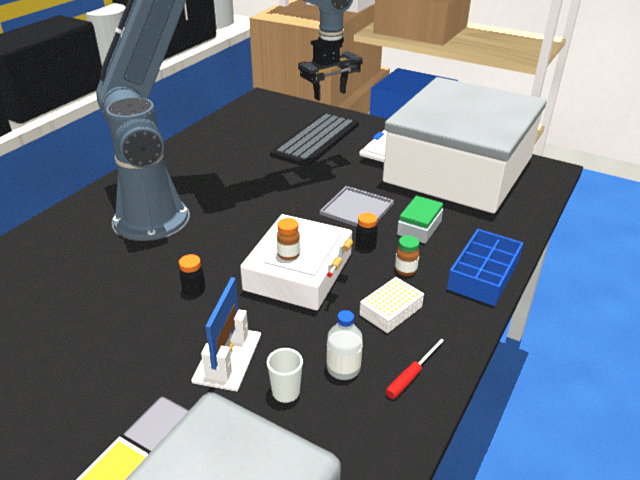

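View pics/top0.png

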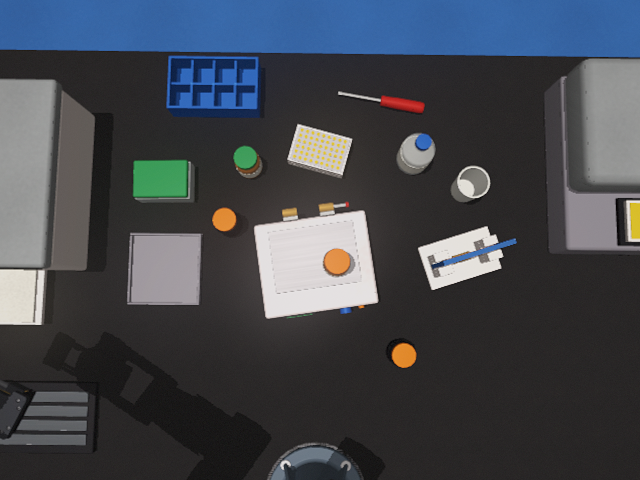

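View pics/wrist0.png

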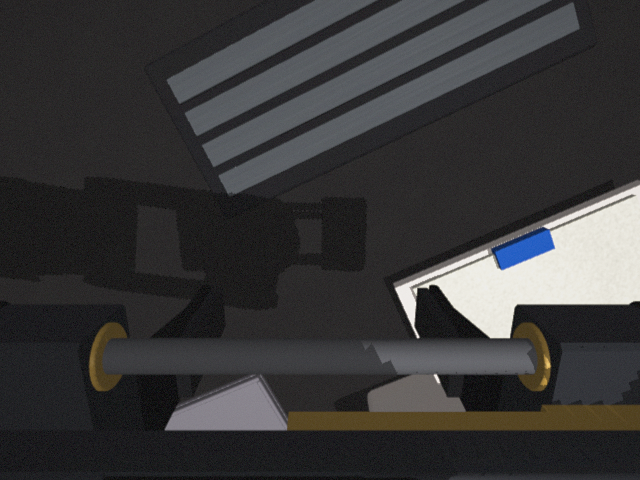

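Orange-capped candidates in the top view are (337,261) on the heater platform, (225,219) on the bench and (404,355) on the bench. The scene view shows the last two with black bodies, so I choose (337,261). I'll check it in a crop and measure.

```bash
cat > h.py <<'E'
import numpy as np, cv2
from scipy.spatial.transform import Rotation as R
def load(n): return dict(np.load(n+".npz"))
def cam2w(c,p): return R.from_quat(c["attitude"]).apply(p)+c["position"]
def rays(c,uv):
    uv=np.atleast_2d(uv).astype(float);K=c["camera_matrix"]
    d=np.c_[(uv[:,0]-K[0,2])/K[0,0],-(uv[:,1]-K[1,2])/K[1,1],-np.ones(len(uv))]
    return R.from_quat(c["attitude"]).apply(d)
def plane(c,uv,z):
    d=rays(c,uv); t=(z-c["position"][2])/d[:,2]; return c["position"]+t[:,None]*d
def cloud(c):
    v,u=np.mgrid[:480,:640]; d=rays(c,np.c_[u.ravel(),v.ravel()])
    return (c["position"]+d*c["depth"].reshape(-1,1)).reshape(480,640,3)
def proj(c,P):
    p=R.from_quat(c["attitude"]).inv().apply(np.atleast_2d(P)-c["position"]);K=c["camera_matrix"]
    return np.c_[K[0,2]+K[0,0]*p[:,0]/-p[:,2],K[1,2]-K[1,1]*p[:,1]/-p[:,2]]
def grab(n,tag):
    from rig import optics
    c=optics.camera(n); cv2.imwrite(f"pics/{tag}.png",c["img"][:,:,::-1]); np.savez(tag,**c); return c
E
python3 - <<'E'
from h import *
t=load("top0");s=load("scene0")
im=cv2.hconcat([cv2.resize(t["img"][170:350,230:410],(400,400),interpolation=cv2.INTER_CUBIC),cv2.resize(s["img"][200:320,230:350],(400,400),interpolation=cv2.INTER_CUBIC)])
cv2.imwrite("pics/crop1.png",im[:,:,::-1])
im=cv2.hconcat([cv2.resize(t["img"][215:300,410:530],(400,283),interpolation=cv2.INTER_CUBIC),cv2.resize(s["img"][270:400,180:300],(400,283*1),interpolation=cv2.INTER_CUBIC)])
cv2.imwrite("pics/crop2.png",im[:,:,::-1])
for n,c in(("top",t),("scene",s)):
    hsv=cv2.cvtColor(c["img"],cv2.COLOR_RGB2HSV);P=cloud(c)
    for nm,lo,hi in(("orange",(5,170,120),(18,255,255)),("blue",(105,150,60),(118,255,255)),("green",(60,120,60),(80,255,255)),("white",(0,0,200),(180,40,255)),("brass",(15,80,80),(28,255,255)),("grey",(110,8,100),(140,60,190))):
        m=cv2.inRange(hsv,lo,hi)
        nn,l,st,ce=cv2.connectedComponentsWithStats(m)
        for i in range(1,nn):
            if 40<st[i,4]<20000:
                q=P[l==i]; 
                print(n,nm,ce[i].round(1),st[i,4],np.median(q,0).round(4),"lo",np.percentile(q,2,axis=0).round(3),"hi",np.percentile(q,98,axis=0).round(3))
E
```

```text
top orange [223.8 219.1] 441 [0.5895 0.1983 0.0885] lo [ 0.566  0.175 -0.002] hi [0.614 0.237 0.094]
top orange [336.9 260.8] 491 [ 0.4969 -0.0388  0.1786] lo [ 0.475 -0.06   0.174] hi [ 0.519 -0.016  0.183]
top orange [403.6 355.1] 481 [ 0.3102 -0.1813  0.0882] lo [ 0.288 -0.203  0.076] hi [ 0.333 -0.158  0.093]
top blue [213.6  86.1] 5653 [0.8993 0.2371 0.026 ] lo [ 0.841  0.138 -0.001] hi [0.96  0.335 0.062]
top blue [423.1 141.6] 196 [ 0.7443 -0.2131  0.1487] lo [ 0.73  -0.227  0.141] hi [ 0.76  -0.2    0.153]
top blue [476.8 252.4] 372 [ 0.5184 -0.3149  0.1643] lo [ 0.495 -0.415 -0.   ] hi [ 0.556 -0.248  0.169]
top blue [345.3 310.1] 52 [ 0.4005 -0.0606  0.0537] lo [ 0.394 -0.072  0.047] hi [ 0.407 -0.05   0.059]
top green [244.8 156.9] 427 [0.7241 0.1573 0.0886] lo [ 0.7    0.134 -0.001] hi [0.76  0.193 0.094]
top green [159.9 178. ] 2018 [0.6817 0.3446 0.0634] lo [0.642 0.288 0.   ] hi [0.722 0.405 0.068]
top white [319.7 149.4] 1252 [ 0.7554 -0.0033  0.0411] lo [ 0.707 -0.064  0.036] hi [0.805 0.061 0.046]
top white [469.4 184.8] 296 [ 0.68   -0.3383  0.0077] lo [ 0.643 -0.3
[... 5376 characters left out ...]
] 45 [ 0.7479  1.567  -0.2096] lo [ 0.738  1.495 -0.223] hi [ 0.753  1.63  -0.2  ]
scene brass [367.4 217.4] 153 [0.5876 0.1991 0.0882] lo [0.565 0.175 0.081] hi [0.61  0.224 0.093]
scene brass [287.4 223.4] 188 [ 0.4971 -0.0405  0.1785] lo [ 0.476 -0.06   0.175] hi [ 0.517 -0.018  0.182]
scene brass [347.3 244.4] 88 [0.6044 0.0556 0.0987] lo [0.568 0.043 0.04 ] hi [0.613 0.152 0.104]
scene brass [189.1 260.9] 204 [ 0.309  -0.1819  0.0884] lo [ 0.285 -0.205  0.083] hi [ 0.332 -0.157  0.092]
scene brass [336.6 262.2] 77 [ 0.6185 -0.0198  0.0997] lo [ 0.6   -0.033  0.075] hi [0.625 0.02  0.106]
scene grey [353.2 203.6] 410 [0.4619 0.3745 0.0064] lo [ 0.395  0.259 -0.004] hi [0.567 0.446 0.015]
```

View pics/crop1.png

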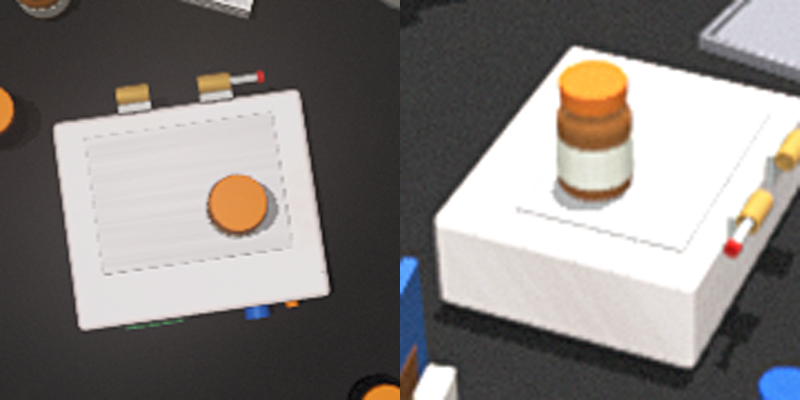

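View pics/crop2.png

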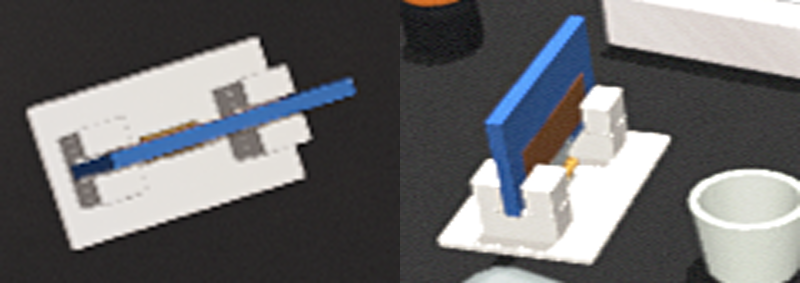

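The crop confirms it: the jar at (337,261) is amber with a label and stands on the platform, while the other two have black bodies. The blue lid stands in the white stand at (460,257). Now the precise geometry.

```bash
python3 - <<'E'
from h import *
t=load("top0");s=load("scene0")
hsv=cv2.cvtColor(t["img"],cv2.COLOR_RGB2HSV);Pt=cloud(t)
def ang(v): return np.degrees(np.arctan2(v[1],v[0]))
# jar: cap circle at z .18
def blob(c,lo,hi,pt):
    m=cv2.inRange(cv2.cvtColor(c["img"],cv2.COLOR_RGB2HSV),lo,hi); n,l,st,ce=cv2.connectedComponentsWithStats(m)
    i=np.argmin([9e9]+[np.hypot(*(ce[k]-pt))+(1e4 if st[k,4]<40 else 0) for k in range(1,n)]); return (l==i).astype(np.uint8)
m=blob(t,(3,150,80),(28,255,255),(337,261)); 
(u,v),r=cv2.minEnclosingCircle(np.argwhere(m)[:,::-1].astype(np.float32)); print("jar cap",u,v,r,plane(t,(u,v),.18))
P=Pt[m>0]; print(" mean depthpts",P[abs(P[:,2]-.179)<.004].mean(0))
# tray
g=t["img"].astype(int); b=((hsv[:,:,2]>120)&(hsv[:,:,1]<60)).astype(np.uint8); b[:, :115]=0; b[:,215:]=0;b[:215]=0;b[315:]=0
cs,_=cv2.findContours(b,0,1);c=max(cs,key=cv2.contourArea);rr=cv2.minAreaRect(c);print("tray",rr)
bp=plane(t,cv2.boxPoints(rr),.014);print(bp.round(4),bp.mean(0))
# lid top edge
m=blob(t,(105,120,50),(118,255,255),(476,252));P=Pt;
q=Pt[(m>0)&(abs(Pt[:,:,2]-.165)<.006)]
w=np.argwhere((m>0)&(abs(Pt[:,:,2]-.165)<.006))[:,::-1]
rr=cv2.minAreaRect(w.astype(np.float32));bp=plane(t,cv2.boxPoints(rr),.166)
print("lid rect",rr,bp.round(4).tolist(),bp.mean(0))
L=plane(t,w,.166)[:,:2].astype(np.float32);vx,vy,x0,y0=cv2.fitLine(L,cv2.DIST_HUBER,0,.001,.001).ravel();a=((L-[x0,y0])@[vx,vy]);print("lid line ang",ang((vx,vy)),x0,y0,a.min(),a.max(),"mid",np.array([x0,y0])+(a.min()+a.max())/2*np.array([vx,vy]))
# heater top
m=blob(t,(0,0,150),(180,45,255),(313,264));
cs,_=cv2.findContours(m,0,1);c=max(cs,key=cv2.contourArea);h=cv2.convexHull(c);rr=cv2.minAreaRect(c);print("heater",rr)
for z in(.085,.09):
  bp=plane(t,cv2.boxPoints(rr),z);print(z,bp.round(4).tolist(),bp.mean(0), np.linalg.norm(bp[1]-bp[0]),np.linalg.norm(bp[2]-bp[1]),ang(bp[1]-bp[0]),ang(bp[2]-bp[1]))
sel=m>0; zz=Pt[sel][:,2]; print("z hist",np.percentile(zz,[5,25,50,75,95]))
# knuckles
for p in((326,206),(289,212)):
    m=blob(t,(15,70,60),(28,255,255),p);q=Pt[(m>0)&(Pt[:,:,2]>.095)];print("kn",q.mean(0),q.max(0),q.min(0)); 
    w=np.argwhere(m)[:,::-1]; rr=cv2.minAreaRect(w.astype(np.float32)); print(rr, plane(t,cv2.boxPoints(rr),.1).round(4).tolist())
# bystanders heights for path
E
```

```text
jar cap 336.58642578125 261.19134521484375 12.984809875488281 [[ 0.49633861 -0.03801923  0.18      ]]
 mean depthpts [ 0.49679387 -0.03899426  0.17872645]
tray ((164.29840087890625, 268.7043151855469), (70.57904815673828, 71.44825744628906), 1.6602823734283447)
[[0.4088 0.4185 0.014 ]
 [0.5683 0.4215 0.014 ]
 [0.5655 0.2629 0.014 ]
 [0.4061 0.2621 0.014 ]] [0.48716109 0.34123527 0.014     ]
lid rect ((479.316162109375, 251.91493225097656), (4.8244829177856445, 76.53755187988281), 72.55281066894531) [[0.4999, -0.2452, 0.166], [0.5468, -0.3896, 0.166], [0.5377, -0.3922, 0.166], [0.4909, -0.2479, 0.166]] [ 0.51882311 -0.31873129  0.166     ]
lid line ang -72.15392 0.5191737 -0.31950772 -0.07674463 0.07499487 mid [ 0.5189056  -0.31867492]
heater ((314.7657470703125, 261.83941650390625), (98.08206939697266, 113.99470520019531), 81.78079223632812)
0.085 [[0.5853, 0.1406, 0.085], [0.6231, -0.0987, 0.085], [0.4179, -0.1287, 0.085], [0.3815, 0.1065, 0.085]] [0.50198565 0.0049415  0.085     ] 0.2422942070605151 0.20737006691373044 -81.01737975355275 -171.69070438330155
0.09 [[0.5846, 0.14, 0.0
[... 168 characters left out ...]
 -171.69070438330155
z hist [0.07907814 0.08211981 0.08515659 0.08856196 0.09166544]
kn [ 0.61403899 -0.01770139  0.11227964] [ 0.62488525 -0.00252076  1.23548908] [ 0.42330057 -0.03199597  0.09534999]
((325.7900390625, 206.52999877929688), (8.061017990112305, 15.273507118225098), 81.8698959350586) [[0.6226, 0.0003, 0.1], [0.6276, -0.0314, 0.1], [0.6107, -0.034, 0.1], [0.6057, -0.0023, 0.1]]
kn [0.60056418 0.05802383 0.12272988] [0.61325464 0.07299245 1.23548908] [ 0.42330057 -0.00559863  0.09561489]
((289.2039794921875, 211.87200927734375), (7.870960235595703, 14.936936378479004), 79.69515228271484) [[0.6096, 0.0768, 0.1], [0.6156, 0.0461, 0.1], [0.5992, 0.0428, 0.1], [0.5932, 0.0735, 0.1]]
```

```bash
python3 -m inch '[{"az":0.137},{"az":0.137},{"az":0.137},{"az":0.137},{"az":0.137},{"az":0.136},{}]' 30
cat > go.py <<'E'
# prints tool-frame mm (and rotvec) needed from the measured pose to a world target: go.py x y z [jaw_deg]
import sys,numpy as np
from scipy.spatial.transform import Rotation as R
from rig import robot
o=robot.get_obs();r=R.from_quat(o["tool_rot"]);m=r.as_matrix()
print("t",round(o["time"],2),"pos",o["position"].round(4),"w",round(o["grip_width"],4),"F",o["ft_force"].round(2),"M",o["moment"].round(2),"q",o["q"].round(2))
print("jaw deg",np.degrees(np.arctan2(m[1,1],m[0,1])).round(2),"tilt of -z",m[:,2].round(4))
if len(sys.argv)>3:
    d=np.array(list(map(float,sys.argv[1:4])))-o["position"]
    print("world d",(d*1e3).round(1)," tool mm",(r.inv().apply(d)*1e3).round(1))
if len(sys.argv)>4:
    a=np.radians(float(sys.argv[4]));T=R.from_matrix(np.c_[[np.sin(a),-np.cos(a),0],[np.cos(a),np.sin(a),0],[0,0,-1]])
    print("rotvec tool",(r.inv()*T).as_rotvec().round(4), "after turn tool mm",(T.inv().apply(d)*1e3).round(1))
E
python3 go.py 0.4967 -0.0385 0.222 17.85
```

```text
t 0.15 pos [0.2652 0.5653 0.2218] w 0.0868 F [-0.25  0.6   0.33] M [ 0.05 -0.02 -0.04] q [ 0.95  0.53  1.43 -0.    1.18 -0.18]
jaw deg 64.86 tilt of -z [-9.0e-04 -1.3e-03 -1.0e+00]
world d [ 2.315e+02 -6.038e+02  2.000e-01]  tool mm [-4.661e+02 -4.483e+02  4.000e-01]invalid input
Traceback (most recent call last):
  File "go.py", line 12, in <module>
    a=np.radians(float(sys.argv[4]));T=R.from_matrix(np.c_[[np.sin(a),-np.cos(a),0],[np.cos(a),np.sin(a),0],[0,0,-1]])
                                       ~~~~~~~~~~~~~^^^^^^^^^^^^^^^^^^^^^^^^^^^^^^^^^^^^^^^^^^^^^^^^^^^^^^^^^^^^^^^^^^
  File "scipy/spatial/transform/_rotation.pyx", line 1143, in scipy.spatial.transform._rotation.Rotation.from_matrix
ValueError: Non-positive determinant (left-handed or null coordinate frame) in rotation matrix 0: [[ 0.30652608  0.95186226  0.        ]
 [-0.95186226  0.30652608  0.        ]
 [ 0.          0.         -1.        ]].
```

```bash
sed -i 's/\[np.sin(a),-np.cos(a),0\]/[-np.sin(a),np.cos(a),0]/' go.py
python3 -m inch '[{"az":0.137,"gripper":100},{"az":0.137,"gripper":100},{"az":0.137,"gripper":100},{"az":0.137,"gripper":100},{"az":0.137,"gripper":100},{"az":0.136,"gripper":100},{"dx":0,"gripper":100}]' 30
python3 go.py 0.4967 -0.0385 0.222 17.85
```

```text
t 0.15 pos [0.2652 0.5653 0.2218] w 0.0868 F [-0.25  0.6   0.33] M [ 0.05 -0.02 -0.04] q [ 0.95  0.53  1.43 -0.    1.18 -0.18]
jaw deg 64.86 tilt of -z [-9.0e-04 -1.3e-03 -1.0e+00]
world d [ 2.315e+02 -6.038e+02  2.000e-01]  tool mm [-4.661e+02 -4.483e+02  4.000e-01]
rotvec tool [-1.600e-03  4.000e-04  8.205e-01] after turn tool mm [-6.457e+02  3.530e+01 -2.000e-01]invalid input
```

```bash

python3 -m inch '[{"ax":0,"ay":0,"az":0.137,"dx":0,"dy":0,"dz":0,"gripper":100},{"ax":0,"ay":0,"az":0.137,"dx":0,"dy":0,"dz":0,"gripper":100},{"ax":0,"ay":0,"az":0.137,"dx":0,"dy":0,"dz":0,"gripper":100},{"ax":0,"ay":0,"az":0.137,"dx":0,"dy":0,"dz":0,"gripper":100},{"ax":0,"ay":0,"az":0.137,"dx":0,"dy":0,"dz":0,"gripper":100},{"ax":0,"ay":0,"az":0.136,"dx":0,"dy":0,"dz":0,"gripper":100},{"ax":0,"ay":0,"az":0,"dx":0,"dy":0,"dz":0,"gripper":100}]' 30
python3 go.py 0.4967 -0.0385 0.222 17.85
```

```text
time: 0.85
position: [0.2653, 0.5656, 0.2222]
tool_rot: [0.589, 0.808, -0.0, -0.0]
ft_force: [-0.3, 0.0, 0.1]
grip_width: 0.0871
t 0.85 pos [0.2653 0.5656 0.2222] w 0.0871 F [-0.28  0.05  0.06] M [-0.07  0.03  0.  ] q [0.95 0.53 1.43 0.   1.18 0.64]
jaw deg 17.83 tilt of -z [-5.e-04 -7.e-04 -1.e+00]
world d [ 2.314e+02 -6.041e+02 -2.000e-01]  tool mm [-6.459e+02  3.530e+01  5.000e-01]
rotvec tool [-0.0007  0.0005 -0.0004] after turn tool mm [-6.459e+02  3.510e+01  2.000e-01]
```

```bash

python3 -m inch '[{"ax":0,"ay":0,"az":0,"dx":-20,"dy":1,"dz":0,"gripper":100},{"ax":0,"ay":0,"az":0,"dx":-40,"dy":2,"dz":0,"gripper":100},{"ax":0,"ay":0,"az":0,"dx":-45,"dy":3,"dz":0,"gripper":100},{"ax":0,"ay":0,"az":0,"dx":-45,"dy":3,"dz":0,"gripper":100},{"ax":0,"ay":0,"az":0,"dx":-45,"dy":3,"dz":0,"gripper":100},{"ax":0,"ay":0,"az":0,"dx":-45,"dy":3,"dz":0,"gripper":100},{"ax":0,"ay":0,"az":0,"dx":-45,"dy":3,"dz":0,"gripper":100},{"ax":0,"ay":0,"az":0,"dx":-45,"dy":3,"dz":0,"gripper":100}]'
python3 -m inch '[{"ax":0,"ay":0,"az":0,"dx":-45,"dy":2,"dz":0,"gripper":100},{"ax":0,"ay":0,"az":0,"dx":-45,"dy":2,"dz":0,"gripper":100},{"ax":0,"ay":0,"az":0,"dx":-45,"dy":2,"dz":0,"gripper":100},{"ax":0,"ay":0,"az":0,"dx":-45,"dy":2,"dz":0,"gripper":100},{"ax":0,"ay":0,"az":0,"dx":-45,"dy":2,"dz":0,"gripper":100},{"ax":0,"ay":0,"az":0,"dx":-45,"dy":2,"dz":0,"gripper":100},{"ax":0,"ay":0,"az":0,"dx":-30,"dy":2,"dz":0,"gripper":100},{"ax":0,"ay":0,"az":0,"dx":-16,"dy":0,"dz":0,"gripper":100}]'
python3 -m inch '[{"ax":0,"ay":0,"az":0,"dx":0,"dy":0,"dz":0,"gripper":100},{"ax":0,"ay":0,"az":0,"dx":0,"dy":0,"dz":0,"gripper":100}]'
python3 go.py 0.4967 -0.0385 0.222 17.85
python3 -c "
from h import *
grab('wrist','w1');grab('top','t1')"
```

```text
time: 1.65
position: [0.3868, 0.2564, 0.2226]
tool_rot: [0.588, 0.809, 0.0, 0.0]
ft_force: [1.0, -0.4, 0.0]
grip_width: 0.0871
time: 2.45
position: [0.4977, -0.0412, 0.2226]
tool_rot: [0.589, 0.808, 0.0, 0.001]
ft_force: [-0.3, 0.9, 0.3]
grip_width: 0.0869
time: 2.65
position: [0.4955, -0.0375, 0.2222]
tool_rot: [0.589, 0.808, 0.0, -0.001]
ft_force: [-0.1, 0.2, 0.6]
grip_width: 0.087
t 2.65 pos [ 0.4955 -0.0375  0.2222] w 0.087 F [-0.12  0.21  0.63] M [-0.02 -0.    0.  ] q [-0.3   0.36  1.75  0.    1.04 -0.61]
jaw deg 17.87 tilt of -z [-0.0017  0.0012 -1.    ]
world d [ 1.2 -1.  -0.2]  tool mm [-1.4  0.8  0.2]
rotvec tool [-0.0012 -0.0017  0.0004] after turn tool mm [-1.4  0.8  0.2]
```

View pics/w1.png

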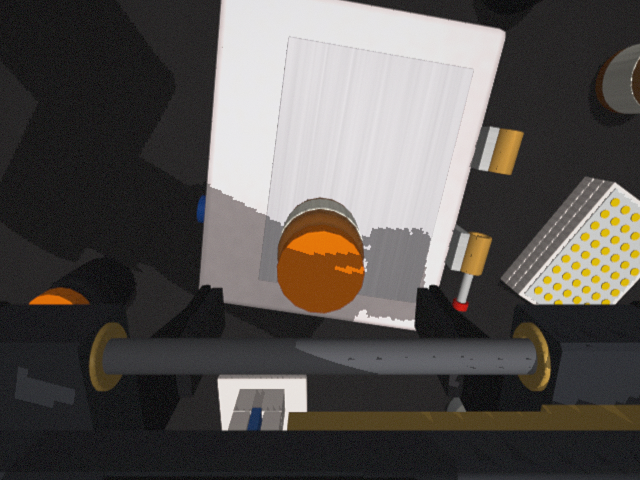

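The wrist view shows the jar cap at (320,270), midway between the fingers. Descending.

```bash

python3 -m inch '[{"ax":0,"ay":0,"az":0,"dx":-1.4,"dy":0.8,"dz":20,"gripper":100},{"ax":0,"ay":0,"az":0,"dx":0,"dy":0,"dz":25,"gripper":100},{"ax":0,"ay":0,"az":0,"dx":0,"dy":0,"dz":25,"gripper":100},{"ax":0,"ay":0,"az":0,"dx":0,"dy":0,"dz":20,"gripper":100},{"ax":0,"ay":0,"az":0,"dx":0,"dy":0,"dz":11,"gripper":100},{"ax":0,"ay":0,"az":0,"dx":0,"dy":0,"dz":0,"gripper":100},{"ax":0,"ay":0,"az":0,"dx":0,"dy":0,"dz":0,"gripper":100}]'
python3 -m inch '[{"ax":0,"ay":0,"az":0,"dx":0,"dy":0,"dz":0,"gripper":45},{"ax":0,"ay":0,"az":0,"dx":0,"dy":0,"dz":0,"gripper":45},{"ax":0,"ay":0,"az":0,"dx":0,"dy":0,"dz":0,"gripper":45},{"ax":0,"ay":0,"az":0,"dx":0,"dy":0,"dz":0,"gripper":45},{"ax":0,"ay":0,"az":0,"dx":0,"dy":0,"dz":0,"gripper":45},{"ax":0,"ay":0,"az":0,"dx":0,"dy":0,"dz":0,"gripper":45}]' 25
python3 go.py 0.4967 -0.0385 0.121 17.85
```

```text
time: 3.45
position: [0.4979, -0.039, 0.122]
tool_rot: [0.589, 0.808, 0.0, 0.0]
ft_force: [-0.8, -0.4, -0.2]
grip_width: 0.087
time: 4.05
position: [0.4975, -0.0397, 0.1218]
tool_rot: [0.589, 0.808, -0.0, -0.0]
ft_force: [-1.4, -0.4, 3.3]
grip_width: 0.0555
t 4.05 pos [ 0.4975 -0.0397  0.1218] w 0.0555 F [-1.44 -0.35  3.35] M [-0.15  0.24 -0.04] q [-0.3   0.52  1.84 -0.    0.78 -0.61]
jaw deg 17.82 tilt of -z [-3.e-04 -1.e-04 -1.e+00]
world d [-0.8  1.2 -0.8]  tool mm [ 1.4 -0.4  0.8]
rotvec tool [-0.0003  0.     -0.0006] after turn tool mm [ 1.4 -0.4  0.8]
```

```bash

python3 -m inch '[{"ax":0,"ay":0,"az":0,"dx":0,"dy":0,"dz":-5,"gripper":45},{"ax":0,"ay":0,"az":0,"dx":0,"dy":0,"dz":-15,"gripper":45},{"ax":0,"ay":0,"az":0,"dx":0,"dy":0,"dz":-20,"gripper":45},{"ax":0,"ay":0,"az":0,"dx":0,"dy":0,"dz":-15,"gripper":45},{"ax":0,"ay":0,"az":0,"dx":0,"dy":0,"dz":-5,"gripper":45},{"ax":0,"ay":0,"az":0,"dx":0,"dy":0,"dz":0,"gripper":45}]'
python3 go.py 0.487 0.341 0.181 17.85
```

```text
time: 4.65
position: [0.4979, -0.0396, 0.182]
tool_rot: [0.589, 0.808, 0.0, 0.001]
ft_force: [0.1, 0.2, -2.0]
grip_width: 0.056
t 4.65 pos [ 0.4979 -0.0396  0.182 ] w 0.056 F [ 0.09  0.18 -2.04] M [-0.03 -0.01  0.04] q [-0.3   0.42  1.79  0.    0.94 -0.61]
jaw deg 17.82 tilt of -z [ 1.1e-03 -3.0e-04 -1.0e+00]
world d [-10.9 380.6  -1. ]  tool mm [365.7 106.1   0.8]
rotvec tool [ 0.001   0.0006 -0.0005] after turn tool mm [365.6 106.3   1. ]
```

```bash

python3 -m inch '[{"ax":0,"ay":0,"az":0,"dx":12,"dy":3.5,"dz":0,"gripper":45},{"ax":0,"ay":0,"az":0,"dx":26,"dy":7.5,"dz":0,"gripper":45},{"ax":0,"ay":0,"az":0,"dx":36,"dy":10.5,"dz":0,"gripper":45},{"ax":0,"ay":0,"az":0,"dx":40,"dy":11.5,"dz":0,"gripper":45},{"ax":0,"ay":0,"az":0,"dx":40,"dy":11.5,"dz":0,"gripper":45},{"ax":0,"ay":0,"az":0,"dx":40,"dy":11.5,"dz":0,"gripper":45},{"ax":0,"ay":0,"az":0,"dx":40,"dy":11.5,"dz":0,"gripper":45},{"ax":0,"ay":0,"az":0,"dx":40,"dy":11.5,"dz":0,"gripper":45}]'
python3 -m inch '[{"ax":0,"ay":0,"az":0,"dx":38,"dy":11,"dz":0,"gripper":45},{"ax":0,"ay":0,"az":0,"dx":30,"dy":9,"dz":0,"gripper":45},{"ax":0,"ay":0,"az":0,"dx":16,"dy":5,"dz":0,"gripper":45},{"ax":0,"ay":0,"az":0,"dx":8,"dy":3,"dz":0,"gripper":45},{"ax":0,"ay":0,"az":0,"dx":0,"dy":0,"dz":0,"gripper":45},{"ax":0,"ay":0,"az":0,"dx":0,"dy":0,"dz":0,"gripper":45}]'
python3 go.py 0.487 0.341 0.037 17.85
python3 -c "
from h import *
grab('top','t2')"
```

```text
time: 5.45
position: [0.4873, 0.2477, 0.1802]
tool_rot: [0.589, 0.808, -0.001, -0.001]
ft_force: [0.9, 0.2, -2.9]
grip_width: 0.0552
time: 6.05
position: [0.4873, 0.3403, 0.1811]
tool_rot: [0.589, 0.808, -0.001, -0.0]
ft_force: [-0.7, -0.7, -2.3]
grip_width: 0.0552
t 6.05 pos [0.4873 0.3403 0.1811] w 0.0552 F [-0.65 -0.75 -2.31] M [-0.05  0.01  0.04] q [ 0.42  0.54  1.55 -0.    1.05  0.11]
jaw deg 17.78 tilt of -z [-0.0013 -0.0014 -1.    ]
world d [  -0.3    0.7 -144.1]  tool mm [  0.9   0.2 144.1]
rotvec tool [-0.0017  0.0009 -0.0013] after turn tool mm [ 7.000e-01 -1.000e-01  1.441e+02]
```

View pics/t2.png

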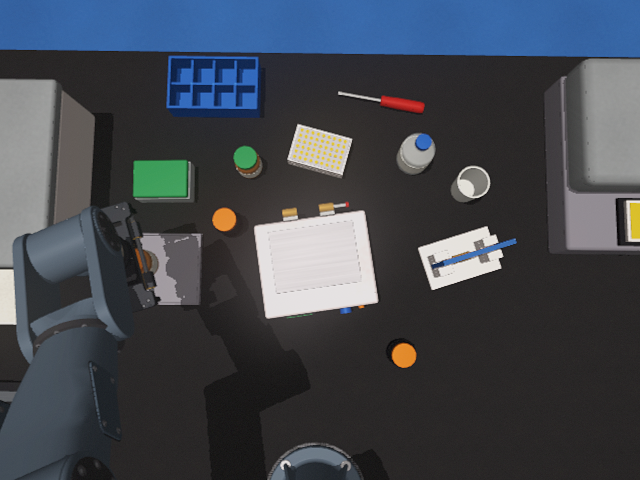

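```bash

python3 -m inch '[{"ax":0,"ay":0,"az":0,"dx":1,"dy":0,"dz":10,"gripper":45},{"ax":0,"ay":0,"az":0,"dx":0,"dy":0,"dz":20,"gripper":45},{"ax":0,"ay":0,"az":0,"dx":0,"dy":0,"dz":30,"gripper":45},{"ax":0,"ay":0,"az":0,"dx":0,"dy":0,"dz":30,"gripper":45},{"ax":0,"ay":0,"az":0,"dx":0,"dy":0,"dz":25,"gripper":45},{"ax":0,"ay":0,"az":0,"dx":0,"dy":0,"dz":13,"gripper":45},{"ax":0,"ay":0,"az":0,"dx":0,"dy":0,"dz":5,"gripper":45},{"ax":0,"ay":0,"az":0,"dx":0,"dy":0,"dz":0,"gripper":45}]'
python3 -m inch '[{"ax":0,"ay":0,"az":0,"dx":0,"dy":0,"dz":2,"gripper":45},{"ax":0,"ay":0,"az":0,"dx":0,"dy":0,"dz":2,"gripper":45},{"ax":0,"ay":0,"az":0,"dx":0,"dy":0,"dz":2,"gripper":45},{"ax":0,"ay":0,"az":0,"dx":0,"dy":0,"dz":1,"gripper":45},{"ax":0,"ay":0,"az":0,"dx":0,"dy":0,"dz":1,"gripper":45},{"ax":0,"ay":0,"az":0,"dx":0,"dy":0,"dz":0,"gripper":45}]'
python3 go.py 0.487 0.341 0.037 17.85
```

```text
time: 6.9
position: [0.4874, 0.3422, 0.0482]
tool_rot: [0.589, 0.808, -0.0, -0.0]
ft_force: [-0.2, 0.9, -2.3]
grip_width: 0.0558
time: 7.5
position: [0.4872, 0.3425, 0.0405]
tool_rot: [0.589, 0.808, -0.0, -0.0]
ft_force: [-0.1, -0.2, -2.9]
grip_width: 0.0553
t 7.5 pos [0.4872 0.3425 0.0405] w 0.0553 F [-0.07 -0.17 -2.88] M [-0.06  0.04 -0.02] q [ 0.43  0.74  1.64 -0.    0.76  0.11]
jaw deg 17.82 tilt of -z [-1.e-04 -1.e-04 -1.e+00]
world d [-0.2 -1.5 -3.5]  tool mm [-1.4 -0.6  3.5]
rotvec tool [-0.0001  0.     -0.0004] after turn tool mm [-1.4 -0.6  3.5]
```

```bash

python3 -m inch '[{"ax":0,"ay":0,"az":0,"dx":0,"dy":0,"dz":1,"gripper":45},{"ax":0,"ay":0,"az":0,"dx":0,"dy":0,"dz":1,"gripper":45},{"ax":0,"ay":0,"az":0,"dx":0,"dy":0,"dz":0.5,"gripper":45},{"ax":0,"ay":0,"az":0,"dx":0,"dy":0,"dz":0.5,"gripper":45},{"ax":0,"ay":0,"az":0,"dx":0,"dy":0,"dz":0,"gripper":45}]'
```

```text
time: 8.0
position: [0.4872, 0.3425, 0.0374]
tool_rot: [0.589, 0.808, -0.0, -0.0]
ft_force: [0.7, -0.2, -2.9]
grip_width: 0.0555
```

```bash

python3 -m inch '[{"ax":0,"ay":0,"az":0,"dx":0,"dy":0,"dz":0.5,"gripper":45},{"ax":0,"ay":0,"az":0,"dx":0,"dy":0,"dz":0.3,"gripper":45},{"ax":0,"ay":0,"az":0,"dx":0,"dy":0,"dz":0,"gripper":45}]'
python3 -m inch '[{"ax":0,"ay":0,"az":0,"dx":0,"dy":0,"dz":0.5,"gripper":45},{"ax":0,"ay":0,"az":0,"dx":0,"dy":0,"dz":0,"gripper":45}]'
```

```text
time: 8.3
position: [0.4873, 0.3425, 0.0369]
tool_rot: [0.589, 0.808, 0.0, 0.0]
ft_force: [-0.2, 0.3, -3.3]
grip_width: 0.0557
time: 8.5
position: [0.4873, 0.3426, 0.0368]
tool_rot: [0.589, 0.808, 0.0, 0.0]
ft_force: [-0.1, -0.7, 2.6]
grip_width: 0.0557
```

The wrist force turned from -3 to +2.6 N, so the jar is on the floor. Releasing, then rising.

```bash

python3 -m inch '[{"ax":0,"ay":0,"az":0,"dx":0,"dy":0,"dz":0,"gripper":70},{"ax":0,"ay":0,"az":0,"dx":0,"dy":0,"dz":0,"gripper":85},{"ax":0,"ay":0,"az":0,"dx":0,"dy":0,"dz":0,"gripper":100},{"ax":0,"ay":0,"az":0,"dx":0,"dy":0,"dz":0,"gripper":100},{"ax":0,"ay":0,"az":0,"dx":0,"dy":0,"dz":0,"gripper":100},{"ax":0,"ay":0,"az":0,"dx":0,"dy":0,"dz":0,"gripper":100}]'
python3 -m inch '[{"ax":0,"ay":0,"az":0,"dx":0,"dy":0,"dz":-10,"gripper":100},{"ax":0,"ay":0,"az":0,"dx":0,"dy":0,"dz":-25,"gripper":100},{"ax":0,"ay":0,"az":0,"dx":0,"dy":0,"dz":-35,"gripper":100},{"ax":0,"ay":0,"az":0,"dx":0,"dy":0,"dz":-40,"gripper":100},{"ax":0,"ay":0,"az":0,"dx":0,"dy":0,"dz":-40,"gripper":100},{"ax":0,"ay":0,"az":0,"dx":0,"dy":0,"dz":-25,"gripper":100},{"ax":0,"ay":0,"az":0,"dx":0,"dy":0,"dz":-10,"gripper":100},{"ax":0,"ay":0,"az":0,"dx":0,"dy":0,"dz":0,"gripper":100}]'
python3 go.py 0.519 -0.319 0.222 17.85
python3 -c "
from h import *
grab('scene','s3')"
```

```text
time: 9.1
position: [0.4872, 0.3425, 0.0362]
tool_rot: [0.589, 0.808, -0.0, -0.0]
ft_force: [-0.4, 1.1, 0.8]
grip_width: 0.0859
time: 9.9
position: [0.4879, 0.3429, 0.2231]
tool_rot: [0.589, 0.808, 0.002, 0.001]
ft_force: [-0.0, 0.6, 0.3]
grip_width: 0.0871
t 9.9 pos [0.4879 0.3429 0.2231] w 0.0871 F [-0.03  0.56  0.35] M [-0.05  0.06  0.04] q [0.43 0.49 1.51 0.   1.14 0.11]
jaw deg 17.82 tilt of -z [ 0.0033  0.0015 -1.    ]
world d [  31.1 -661.9   -1.1]  tool mm [-6.396e+02 -1.730e+02  2.000e-01]
rotvec tool [ 0.0036 -0.0004 -0.0005] after turn tool mm [-639.6 -173.3    1.1]
```

View pics/s3.png

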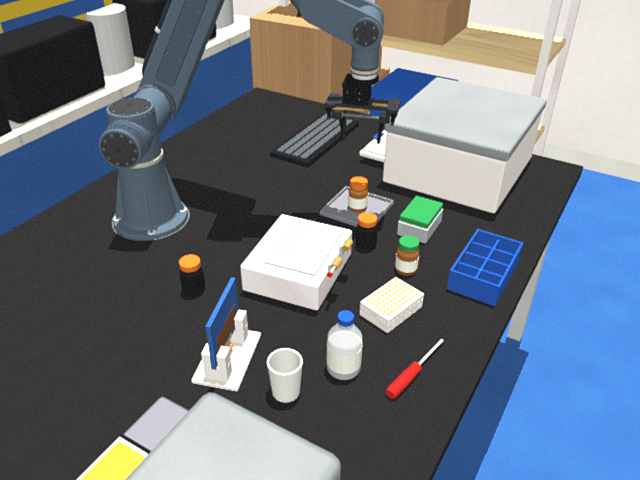

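The jar stands upright on the tray at (357,195). Now to the lid.

```bash

python3 -m inch '[{"ax":0,"ay":0,"az":0,"dx":-20,"dy":-5.4,"dz":0,"gripper":100},{"ax":0,"ay":0,"az":0,"dx":-40,"dy":-10.8,"dz":0,"gripper":100},{"ax":0,"ay":0,"az":0,"dx":-45,"dy":-12.2,"dz":0,"gripper":100},{"ax":0,"ay":0,"az":0,"dx":-45,"dy":-12.2,"dz":0,"gripper":100},{"ax":0,"ay":0,"az":0,"dx":-45,"dy":-12.2,"dz":0,"gripper":100},{"ax":0,"ay":0,"az":0,"dx":-45,"dy":-12.2,"dz":0,"gripper":100},{"ax":0,"ay":0,"az":0,"dx":-45,"dy":-12.2,"dz":0,"gripper":100},{"ax":0,"ay":0,"az":0,"dx":-45,"dy":-12.2,"dz":0,"gripper":100}]'
python3 -m inch '[{"ax":0,"ay":0,"az":0,"dx":-45,"dy":-12.2,"dz":0,"gripper":100},{"ax":0,"ay":0,"az":0,"dx":-45,"dy":-12.2,"dz":0,"gripper":100},{"ax":0,"ay":0,"az":0,"dx":-45,"dy":-12.2,"dz":0,"gripper":100},{"ax":0,"ay":0,"az":0,"dx":-45,"dy":-12.2,"dz":0,"gripper":100},{"ax":0,"ay":0,"az":0,"dx":-45,"dy":-12.2,"dz":0,"gripper":100},{"ax":0,"ay":0,"az":0,"dx":-40,"dy":-10.8,"dz":0,"gripper":100},{"ax":0,"ay":0,"az":0,"dx":-30,"dy":-8,"dz":0,"gripper":100},{"ax":0,"ay":0,"az":0,"dx":-14,"dy":-4,"dz":0,"gripper":100}]'
python3 -m inch '[{"ax":0,"ay":0,"az":0,"dx":0,"dy":0,"dz":0,"gripper":100},{"ax":0,"ay":0,"az":0,"dx":0,"dy":0,"dz":0,"gripper":100},{"ax":0,"ay":0,"az":0,"dx":0,"dy":0,"dz":0,"gripper":100}]'
python3 go.py 0.519 -0.319 0.222 17.85
python3 -c "
from h import *
grab('wrist','w4')"
```

```text
time: 10.75
position: [0.5015, -0.0005, 0.2191]
tool_rot: [0.589, 0.808, -0.001, -0.002]
ft_force: [1.1, 1.2, 0.0]
grip_width: 0.0871
time: 11.55
position: [0.5169, -0.3212, 0.2187]
tool_rot: [0.59, 0.807, -0.0, -0.002]
ft_force: [0.4, 0.8, 0.1]
grip_width: 0.0869
time: 11.85
position: [0.5175, -0.3165, 0.2207]
tool_rot: [0.588, 0.809, 0.0, -0.001]
ft_force: [0.2, 0.3, -0.4]
grip_width: 0.0869
t 11.85 pos [ 0.5175 -0.3165  0.2207] w 0.0869 F [ 0.23  0.26 -0.42] M [-0.07  0.02 -0.  ] q [-0.73  0.51  1.48  0.    1.16 -1.05]
jaw deg 17.91 tilt of -z [-0.0015  0.002  -1.    ]
world d [ 1.5 -2.5  1.3]  tool mm [-2.8  0.6 -1.3]
rotvec tool [-0.0008 -0.0023  0.0011] after turn tool mm [-2.8  0.6 -1.3]
```

View pics/w4.png

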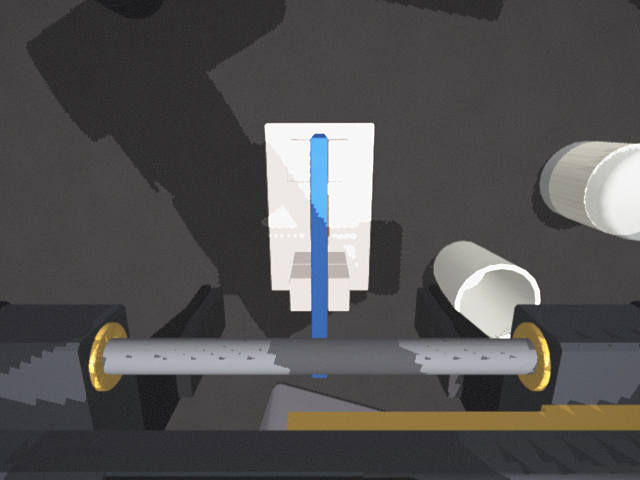

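The lid's top edge runs vertically at column 320, centred between the fingers (224 and 416) and parallel to the pads. Descending and pinching.

```bash

python3 -m inch '[{"ax":0,"ay":0,"az":0,"dx":-2.8,"dy":0.6,"dz":15,"gripper":100},{"ax":0,"ay":0,"az":0,"dx":0,"dy":0,"dz":25,"gripper":80},{"ax":0,"ay":0,"az":0,"dx":0,"dy":0,"dz":25,"gripper":60},{"ax":0,"ay":0,"az":0,"dx":0,"dy":0,"dz":18,"gripper":50},{"ax":0,"ay":0,"az":0,"dx":0,"dy":0,"dz":10,"gripper":50},{"ax":0,"ay":0,"az":0,"dx":0,"dy":0,"dz":0,"gripper":50},{"ax":0,"ay":0,"az":0,"dx":0,"dy":0,"dz":0,"gripper":50},{"ax":0,"ay":0,"az":0,"dx":0,"dy":0,"dz":0,"gripper":50}]' 40
python3 go.py 0.519 -0.319 0.127 17.85
python3 -m inch '[{"ax":0,"ay":0,"az":0,"dx":0,"dy":0,"dz":0,"gripper":25},{"ax":0,"ay":0,"az":0,"dx":0,"dy":0,"dz":0,"gripper":25},{"ax":0,"ay":0,"az":0,"dx":0,"dy":0,"dz":0,"gripper":0},{"ax":0,"ay":0,"az":0,"dx":0,"dy":0,"dz":0,"gripper":0},{"ax":0,"ay":0,"az":0,"dx":0,"dy":0,"dz":0,"gripper":0},{"ax":0,"ay":0,"az":0,"dx":0,"dy":0,"dz":0,"gripper":0},{"ax":0,"ay":0,"az":0,"dx":0,"dy":0,"dz":0,"gripper":0}]' 40
python3 go.py 0.519 -0.319 0.127 17.85
```

```text
time: 12.7
position: [0.52, -0.3218, 0.1293]
tool_rot: [0.589, 0.808, -0.0, 0.001]
ft_force: [-0.5, -0.7, -0.2]
grip_width: 0.0456
t 12.7 pos [ 0.52   -0.3218  0.1293] w 0.0456 F [-0.53 -0.66 -0.23] M [-0.07  0.02 -0.02] q [-0.74  0.62  1.55  0.    0.96 -1.05]
jaw deg 17.83 tilt of -z [ 0.0017 -0.0015 -1.    ]
world d [-1.   2.8 -2.3]  tool mm [ 3.  -0.1  2.3]
rotvec tool [ 0.0012  0.002  -0.0003] after turn tool mm [ 3.  -0.1  2.3]
time: 13.4
position: [0.5193, -0.3213, 0.1283]
tool_rot: [0.589, 0.808, -0.0, -0.0]
ft_force: [-0.6, -0.5, 0.4]
grip_width: 0.01
t 13.4 pos [ 0.5193 -0.3213  0.1283] w 0.01 F [-0.58 -0.54  0.44] M [-0.07  0.14 -0.01] q [-0.74  0.62  1.55 -0.    0.96 -1.05]
jaw deg 17.82 tilt of -z [-1.e-04 -0.e+00 -1.e+00]
world d [-0.3  2.3 -1.3]  tool mm [2.3 0.4 1.3]
rotvec tool [-0.0001  0.     -0.0005] after turn tool mm [2.3 0.4 1.3]
```

```bash

python3 -m inch '[{"ax":0,"ay":0,"az":0,"dx":0,"dy":0,"dz":-4,"gripper":0},{"ax":0,"ay":0,"az":0,"dx":0,"dy":0,"dz":-10,"gripper":0},{"ax":0,"ay":0,"az":0,"dx":0,"dy":0,"dz":-20,"gripper":0},{"ax":0,"ay":0,"az":0,"dx":0,"dy":0,"dz":-25,"gripper":0},{"ax":0,"ay":0,"az":0,"dx":0,"dy":0,"dz":-28,"gripper":0},{"ax":0,"ay":0,"az":0,"dx":0,"dy":0,"dz":-25,"gripper":0},{"ax":0,"ay":0,"az":0,"dx":0,"dy":0,"dz":-13,"gripper":0},{"ax":0,"ay":0,"az":0,"dx":0,"dy":0,"dz":-5,"gripper":0}]'
python3 go.py 0.6143 0.0223 0.258 8.8
python3 -c "
from h import *
grab('scene','s5');grab('top','t5')"
```

```text
time: 14.2
position: [0.5198, -0.3217, 0.2601]
tool_rot: [0.589, 0.808, -0.0, 0.002]
ft_force: [0.4, 0.4, -2.2]
grip_width: 0.0096
t 14.2 pos [ 0.5198 -0.3217  0.2601] w 0.0096 F [ 0.42  0.43 -2.16] M [-0.05  0.02 -0.  ] q [-0.74  0.47  1.43  0.    1.24 -1.05]
jaw deg 17.82 tilt of -z [ 0.0024 -0.0021 -1.    ]
world d [ 94.5 344.   -2.1]  tool mm [298.6 195.2   1.7]
rotvec tool [0.0018 0.0026 0.1575] after turn tool mm [325.5 146.    2.1]
```

View pics/s5.png

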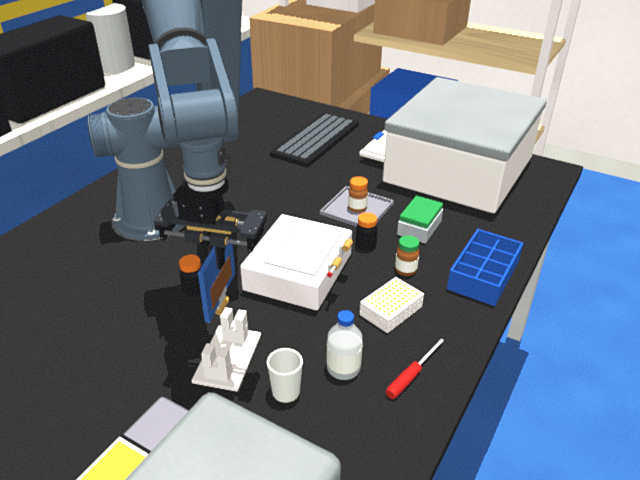

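View pics/t5.png

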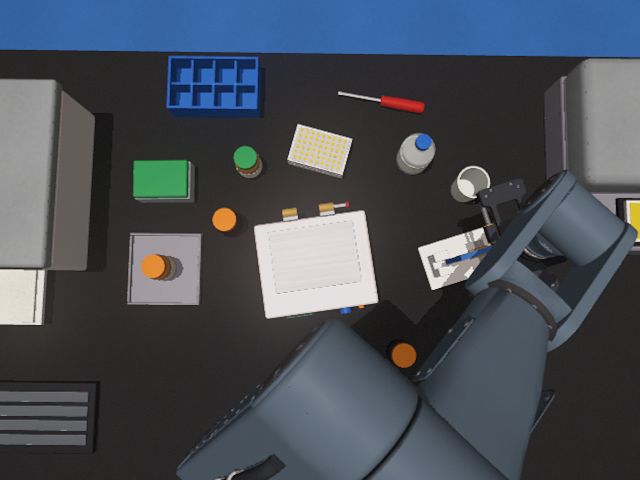

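The lid is clear of the stand and its knuckle shows at about (221,305). Turning it to the heater's yaw (~8.9°) and carrying it over the hinge.

```bash

python3 -m inch '[{"ax":0,"ay":0,"az":0.04,"dx":0,"dy":0,"dz":0,"gripper":0},{"ax":0,"ay":0,"az":0.08,"dx":0,"dy":0,"dz":0,"gripper":0},{"ax":0,"ay":0,"az":0.036,"dx":0,"dy":0,"dz":0,"gripper":0},{"ax":0,"ay":0,"az":0,"dx":10,"dy":4.5,"dz":0,"gripper":0},{"ax":0,"ay":0,"az":0,"dx":20,"dy":9,"dz":0,"gripper":0},{"ax":0,"ay":0,"az":0,"dx":30,"dy":13.5,"dz":0,"gripper":0},{"ax":0,"ay":0,"az":0,"dx":35,"dy":16,"dz":0,"gripper":0},{"ax":0,"ay":0,"az":0,"dx":35,"dy":16,"dz":0,"gripper":0}]'
python3 -m inch '[{"ax":0,"ay":0,"az":0,"dx":35,"dy":16,"dz":0,"gripper":0},{"ax":0,"ay":0,"az":0,"dx":35,"dy":16,"dz":0,"gripper":0},{"ax":0,"ay":0,"az":0,"dx":35,"dy":16,"dz":0,"gripper":0},{"ax":0,"ay":0,"az":0,"dx":30,"dy":13.5,"dz":0,"gripper":0},{"ax":0,"ay":0,"az":0,"dx":25,"dy":11,"dz":0,"gripper":0},{"ax":0,"ay":0,"az":0,"dx":16,"dy":7,"dz":0,"gripper":0},{"ax":0,"ay":0,"az":0,"dx":11,"dy":5,"dz":0,"gripper":0},{"ax":0,"ay":0,"az":0,"dx":5,"dy":2,"dz":0,"gripper":0}]'
python3 -m inch '[{"ax":0,"ay":0,"az":0,"dx":0,"dy":0,"dz":0,"gripper":0},{"ax":0,"ay":0,"az":0,"dx":0,"dy":0,"dz":0,"gripper":0},{"ax":0,"ay":0,"az":0,"dx":0,"dy":0,"dz":0,"gripper":0}]'
python3 go.py 0.6143 0.0223 0.258 8.9
python3 - <<'E'
from h import *
for n,g in(('scene','s6'),('top','t6'),('wrist','w6')): grab(n,g)
s=load('s6');cv2.imwrite('pics/s6c.png',cv2.resize(s["img"][170:320,240:440],(800,600),interpolation=cv2.INTER_CUBIC)[:,:,::-1])
E
```

```text
time: 15.1
position: [0.5571, -0.1815, 0.257]
tool_rot: [0.65, 0.76, -0.0, -0.001]
ft_force: [0.0, -0.1, -2.7]
grip_width: 0.0099
time: 15.9
position: [0.6132, 0.0202, 0.2577]
tool_rot: [0.65, 0.76, -0.0, -0.0]
ft_force: [0.4, -0.2, -1.6]
grip_width: 0.0099
time: 16.2
position: [0.6132, 0.0182, 0.2582]
tool_rot: [0.651, 0.759, -0.0, 0.0]
ft_force: [0.3, -0.4, -2.1]
grip_width: 0.0097
t 16.2 pos [0.6132 0.0182 0.2582] w 0.0097 F [ 0.3  -0.36 -2.1 ] M [-0.07  0.01  0.02] q [-0.15  0.47  1.42 -0.    1.25 -0.31]
jaw deg 8.8 tilt of -z [-2.e-04 -4.e-04 -1.e+00]
world d [ 1.1  4.1 -0.2]  tool mm [3.9 1.7 0.2]
rotvec tool [-0.0002  0.0003 -0.0017] after turn tool mm [3.9 1.7 0.2]
```

View pics/s6c.png

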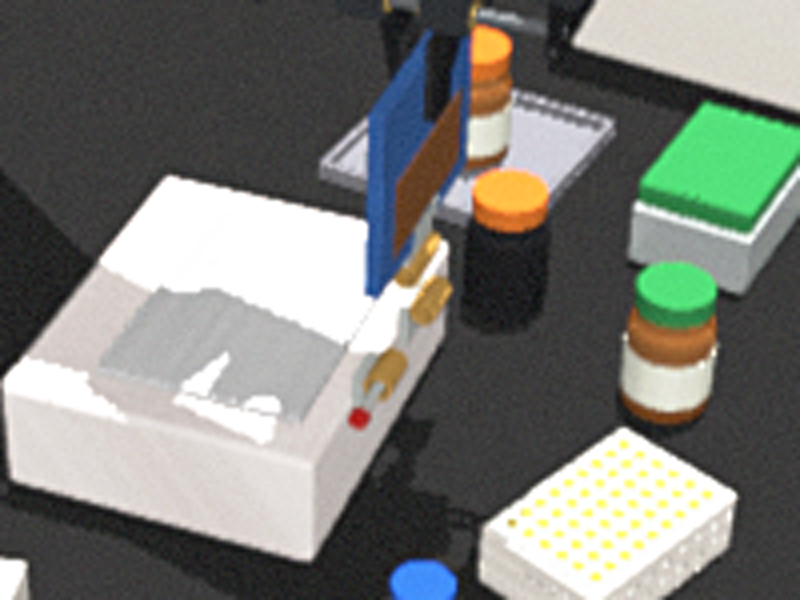

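View pics/t6.png

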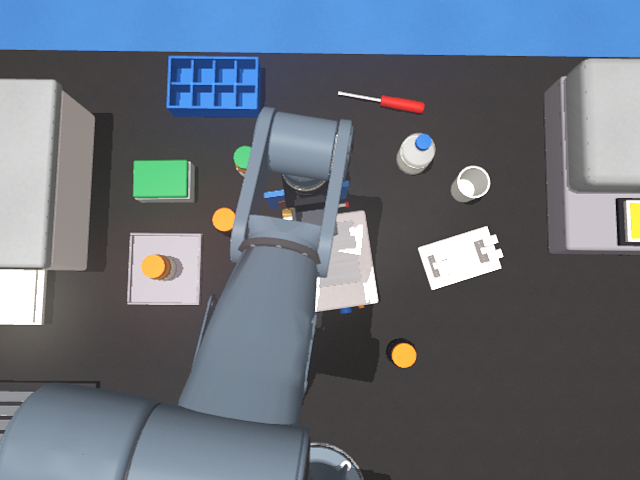

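View pics/w6.png

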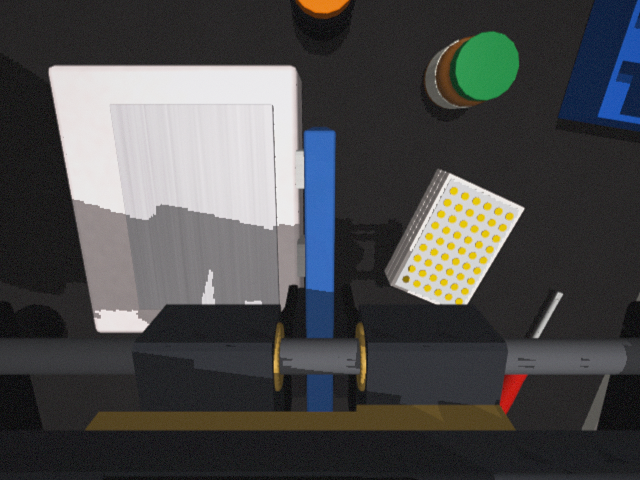

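```bash
python3 - <<'E'
from h import *
s0=load('scene0');s6=load('s6');t0=load('top0')
def comps(c,x0,x1,y0,y1):
    hsv=cv2.cvtColor(c["img"],cv2.COLOR_RGB2HSV);m=cv2.inRange(hsv,(12,70,50),(30,255,255));k=np.zeros_like(m);k[y0:y1,x0:x1]=m[y0:y1,x0:x1]
    n,l,st,ce=cv2.connectedComponentsWithStats(k)
    for i in range(1,n):
        if st[i,4]>25:
            w=np.argwhere(l==i)[:,::-1].astype(np.float32); rr=cv2.minAreaRect(w); print(ce[i].round(2),st[i],"rect",np.round(rr[0],2),np.round(rr[1],1),round(rr[2],1))
print("s0");comps(s0,325,365,230,275)
print("s6");comps(s6,325,365,220,275)
print("t0");comps(t0,275,345,195,225)
a=cv2.resize(s0["img"][225:280,315:370],(400,400),interpolation=cv2.INTER_NEAREST);b=cv2.resize(s6["img"][220:275,315:370],(400,400),interpolation=cv2.INTER_NEAREST);d=cv2.resize(t0["img"][180:235,275:355],(582,400),interpolation=cv2.INTER_NEAREST)
cv2.imwrite('pics/k.png',cv2.hconcat([a,b])[:,:,::-1]);cv2.imwrite('pics/kt.png',d[:,:,::-1])
E
```

```text
s0
[347.34 244.35] [342 239  11  12  89] rect [347.44 244.08] [ 7.2 13.6] 36.9
[336.55 262.24] [331 257  11  13  78] rect [336.3 262.4] [ 7.2 13. ] 26.6
s6
[341.55 223.95] [339 220   8  12  44] rect [341.3 225.1] [ 5.7 12.6] 18.4
[361.65 222.7 ] [359 220   6   7  37] rect [361.5 223. ] [6. 5.] 90.0
[344.33 234.94] [339 227  11  15  69] rect [344.87 234.67] [ 5.2 16. ] 37.9
[347.28 244.41] [342 239  11  12  88] rect [347.26 244.32] [ 7.2 13. ] 36.9
[336.39 262.52] [331 257  11  13  77] rect [336.1 262.8] [ 7.2 12.1] 26.6
t0
[325.62 206.45] [318 202  16  10 126] rect [325.78 206.46] [ 8.2 15.3] 81.9
[289.1 211.7] [282 207  16  10 125] rect [289.09 211.63] [ 8.1 15.3] 81.9
```

View pics/k.png

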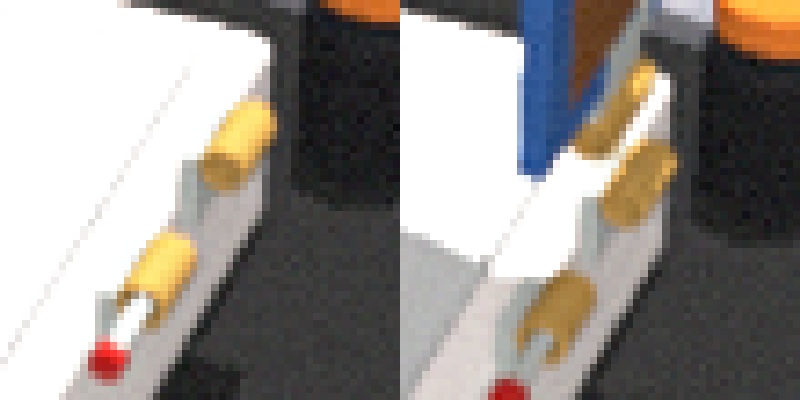

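View pics/kt.png

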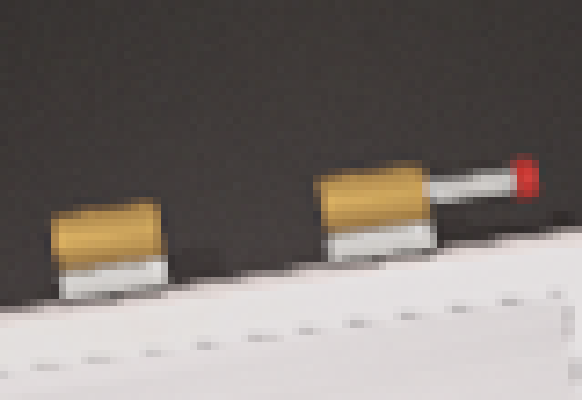

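```bash
python3 - <<'E'
from h import *
s0=load('scene0');s6=load('s6');t0=load('top0')
T=[(325.7,206.45),(289.1,211.65)];S=[(336.3,262.4),(347.35,244.3)]
K=[]
for a,b in zip(T,S):
    d1=rays(t0,a)[0];d2=rays(s0,b)[0];A=np.c_[d1,-d2];x=np.linalg.lstsq(A,s0["position"]-t0["position"],rcond=None)[0]
    p=t0["position"]+x[0]*d1;q=s0["position"]+x[1]*d2;print("tri",p.round(4),q.round(4),"top@.095",plane(t0,a,.095).round(4),"scene@.095",plane(s0,b,.095).round(4));K.append((p+q)/2)
pt=plane(t0,T,.095);print("top mid",pt.mean(0),"sep",np.linalg.norm(pt[1]-pt[0]),"yaw",np.degrees(np.arctan2(*(pt[1]-pt[0])[:2][::-1]))-90)
ps=plane(s0,S,.095);print("scene mid",ps.mean(0),"sep",np.linalg.norm(ps[1]-ps[0]),"yaw",np.degrees(np.arctan2(*(ps[1]-ps[0])[:2][::-1]))-90)
# heater edges: back edge line & side edges of top face from top view, excluding tabs
hsv=cv2.cvtColor(t0["img"],cv2.COLOR_RGB2HSV);m=((hsv[:,:,2]>150)&(hsv[:,:,1]<45)).astype(np.uint8);m[:, :240]=0;m[:,395:]=0;m[:205]=0;m[330:]=0
m=cv2.morphologyEx(m,cv2.MORPH_OPEN,np.ones((25,25)))
cs,_=cv2.findContours(m,0,1);c=max(cs,key=cv2.contourArea);rr=cv2.minAreaRect(c);bp=plane(t0,cv2.boxPoints(rr),.09);print(rr,bp.round(4).tolist(),bp.mean(0),np.linalg.norm(bp[1]-bp[0]),np.linalg.norm(bp[2]-bp[1]))
# lid knuckle prediction
tcp=np.array([.6132,.0182,.2582]);a=np.radians(98.8);lidk=tcp+2.6e-3*np.array([np.cos(a),np.sin(a),0]);lidk[2]=.2582-.1043
ends=[lidk+k*.02*np.array([np.cos(a),np.sin(a),0]) for k in(-1,0,1)]
print("pred lid knuckle px",proj(s6,ends).round(1).tolist())
tm=(pt.mean(0)+ps.mean(0))/2
print("hinge proj",proj(s6,[pt.mean(0),ps.mean(0)]).round(1).tolist())
P=cloud(s6);hs=cv2.cvtColor(s6["img"],cv2.COLOR_RGB2HSV);mm=cv2.inRange(hs,(105,120,40),(120,255,255));mm[:175]=0;mm[250:]=0;mm[:,:325]=0;mm[:,362:]=0
q=P[(mm>0)&(P[:,:,2]>.1)];print(len(q),q.min(0),q.max(0),np.median(q,0))
E
```

```text
tri [ 0.6173 -0.0167  0.097 ] [ 0.6163 -0.0174  0.0968] top@.095 [[ 0.6177 -0.0167  0.095 ]] scene@.095 [[ 0.6152 -0.0153  0.095 ]]
tri [0.6055 0.0603 0.0961] [0.6043 0.0595 0.0958] top@.095 [[0.6057 0.0603 0.095 ]] scene@.095 [[0.6038 0.0605 0.095 ]]
top mid [0.61167542 0.02181895 0.095     ] sep 0.07795428237271822 yaw 8.856197425904952
scene mid [0.60949511 0.02257739 0.095     ] sep 0.07663777546823758 yaw 8.5798366706058
((315.0796813964844, 264.0677490234375), (93.62621307373047, 113.65795135498047), 82.01067352294922) [[0.5758, 0.1378, 0.09], [0.6123, -0.0998, 0.09], [0.4173, -0.1274, 0.09], [0.3821, 0.1061, 0.09]] [0.49688824 0.0041694  0.09      ] 0.2403282621424483 0.19691228777408515
pred lid knuckle px [[340.6, 238.6], [343.5, 233.9], [346.4, 229.3]]
hinge proj [[342.6, 253.6], [341.9, 253.2]]
615 [ 0.6018207  -1.00684085  0.17475995] [1.143547  0.0889003 0.9827527] [ 0.62435022 -0.0333728   0.26035827]
```

```bash
python3 - <<'E'
from h import *
t=load('t6')
cv2.imwrite('pics/t6c.png',cv2.resize(t["img"][170:230,240:370],(780,360),interpolation=cv2.INTER_NEAREST)[:,:,::-1])
hs=cv2.cvtColor(t["img"],cv2.COLOR_RGB2HSV);m=cv2.inRange(hs,(105,110,40),(120,255,255));m[:170]=0;m[220:]=0;m[:,:250]=0;m[:,370:]=0
P=cloud(t);n,l,st,ce=cv2.connectedComponentsWithStats(m)
for i in range(1,n):
    if st[i,4]>8: print(ce[i],st[i],np.median(P[l==i],0).round(4))
a=np.radians(98.8);u=np.array([np.cos(a),np.sin(a),0]);x=np.array([np.sin(a),-np.cos(a),0])
c=np.array([.6132,.0182,.296])+2.6e-3*u
print("pred corners",proj(t,[c+sy*.075*u+sx*.005*x for sy in(-1,1) for sx in(-1,1)]).round(1).tolist())
E
```

```text
[344.14953271 189.08411215] [340 180   9  19 107] [ 0.6198 -0.0481  0.2717]
[274.04761905 197.53846154] [263 189  22  20 273] [0.6011 0.0791 0.2807]
pred corners [[348.5, 186.4], [347.6, 180.8], [263.2, 198.4], [262.5, 192.8]]
```

View pics/t6c.png

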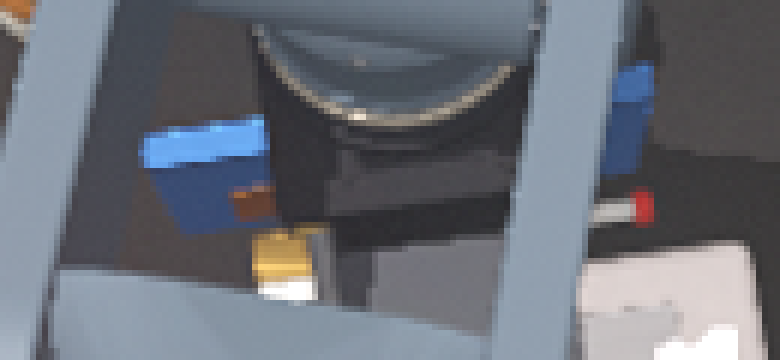

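```bash

python3 -m inch '[{"ax":0,"ay":0,"az":0,"dx":1.7,"dy":-1,"dz":0,"gripper":0},{"ax":0,"ay":0,"az":0,"dx":1.7,"dy":-1.1,"dz":4,"gripper":0},{"ax":0,"ay":0,"az":0,"dx":0,"dy":0,"dz":9,"gripper":0},{"ax":0,"ay":0,"az":0,"dx":0,"dy":0,"dz":9,"gripper":0},{"ax":0,"ay":0,"az":0,"dx":0,"dy":0,"dz":6,"gripper":0},{"ax":0,"ay":0,"az":0,"dx":0,"dy":0,"dz":2,"gripper":0},{"ax":0,"ay":0,"az":0,"dx":0,"dy":0,"dz":0,"gripper":0},{"ax":0,"ay":0,"az":0,"dx":0,"dy":0,"dz":0,"gripper":0}]'
python3 go.py
python3 - <<'E'
from h import *
s=grab('scene','s7');t=grab('top','t7')
cv2.imwrite('pics/s7c.png',cv2.resize(s["img"][215:275,305:385],(800,600),interpolation=cv2.INTER_NEAREST)[:,:,::-1])
cv2.imwrite('pics/t7c.png',cv2.resize(t["img"][170:230,250:360],(770,420),interpolation=cv2.INTER_NEAREST)[:,:,::-1])
E
```

```text
time: 17.15
position: [0.611, 0.0223, 0.2284]
tool_rot: [0.65, 0.76, 0.0, 0.0]
ft_force: [0.5, -0.7, -2.7]
grip_width: 0.0098
t 17.15 pos [0.611  0.0223 0.2284] w 0.0098 F [ 0.48 -0.69 -2.69] M [-0.12  0.06  0.01] q [-0.15  0.5   1.46  0.    1.18 -0.3 ]
jaw deg 8.88 tilt of -z [ 4.e-04 -1.e-04 -1.e+00]
```

View pics/s7c.png

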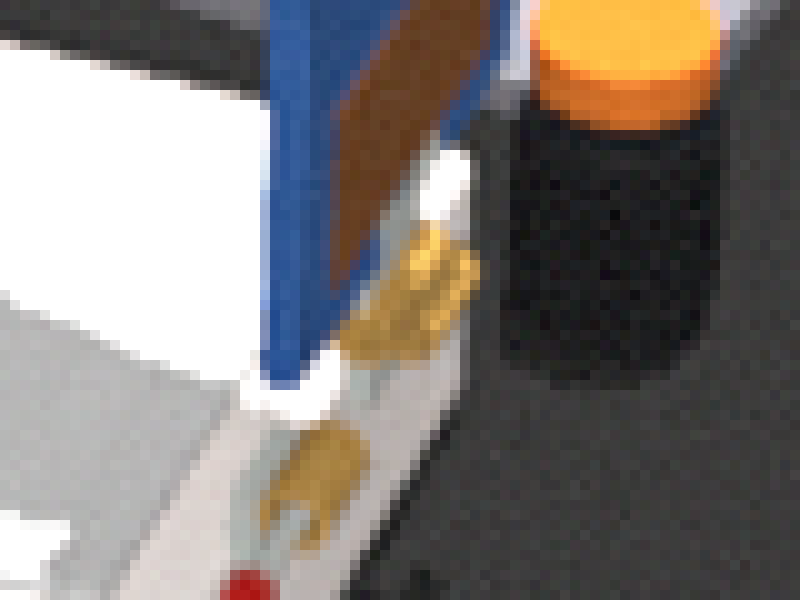

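View pics/t7c.png

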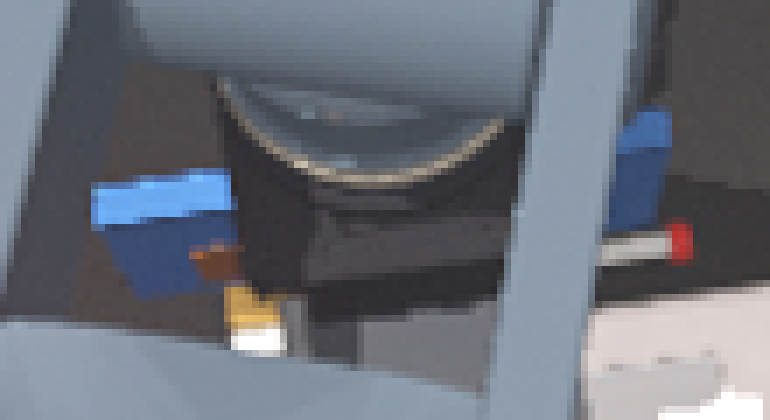

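```bash
python3 - <<'E'
from h import *
t=load('t7');p=plane(t,[(263.1,202.6),(263.1,196.3),(345.7,185.4),(345.4,191.1)],.266);print(p.round(4),p.mean(0))
L=(p[0]+p[1])/2;Rr=(p[2]+p[3])/2;print(np.linalg.norm(L-Rr),np.degrees(np.arctan2(*(L-Rr)[:2][::-1]))-90)
E
```

```text
[[ 0.5942  0.0974  0.266 ]
 [ 0.6057  0.0976  0.266 ]
 [ 0.6273 -0.0507  0.266 ]
 [ 0.6169 -0.0502  0.266 ]] [0.61102786 0.0235414  0.266     ]
0.1495786856714693 8.529324525249109
```

```bash

python3 -m inch '[{"ax":0,"ay":0,"az":0,"dx":-1.2,"dy":0,"dz":2,"gripper":0},{"ax":0,"ay":0,"az":0,"dx":0,"dy":0,"dz":4,"gripper":0},{"ax":0,"ay":0,"az":0,"dx":0,"dy":0,"dz":4,"gripper":0},{"ax":0,"ay":0,"az":0,"dx":0,"dy":0,"dz":3,"gripper":0},{"ax":0,"ay":0,"az":0,"dx":0,"dy":0,"dz":0,"gripper":0}]'
python3 -m inch '[{"ax":0,"ay":0,"az":0,"dx":0,"dy":0,"dz":3,"gripper":0},{"ax":0,"ay":0,"az":0,"dx":0,"dy":0,"dz":3,"gripper":0},{"ax":0,"ay":0,"az":0,"dx":0,"dy":0,"dz":3,"gripper":0},{"ax":0,"ay":0,"az":0,"dx":0,"dy":0,"dz":0,"gripper":0}]'
python3 -m inch '[{"ax":0,"ay":0,"az":0,"dx":0,"dy":0,"dz":3,"gripper":0},{"ax":0,"ay":0,"az":0,"dx":0,"dy":0,"dz":2,"gripper":0},{"ax":0,"ay":0,"az":0,"dx":0,"dy":0,"dz":2,"gripper":0},{"ax":0,"ay":0,"az":0,"dx":0,"dy":0,"dz":0,"gripper":0},{"ax":0,"ay":0,"az":0,"dx":0,"dy":0,"dz":0,"gripper":0}]'
python3 go.py
python3 - <<'E'
from h import *
s=grab('scene','s8');t=grab('top','t8')
cv2.imwrite('pics/s8c.png',cv2.resize(s["img"][215:275,305:385],(800,600),interpolation=cv2.INTER_NEAREST)[:,:,::-1])
cv2.imwrite('pics/t8c.png',cv2.resize(t["img"][170:230,250:360],(770,420),interpolation=cv2.INTER_NEAREST)[:,:,::-1])
E
```

```text
time: 17.75
position: [0.6105, 0.0212, 0.2144]
tool_rot: [0.65, 0.76, -0.0, -0.001]
ft_force: [0.4, -0.1, -1.5]
grip_width: 0.0096
time: 18.15
position: [0.6106, 0.0212, 0.2057]
tool_rot: [0.65, 0.76, -0.0, -0.0]
ft_force: [-0.3, 0.1, -2.2]
grip_width: 0.01
time: 18.65
position: [0.6109, 0.0212, 0.1992]
tool_rot: [0.65, 0.76, -0.0, -0.0]
ft_force: [0.9, -0.2, -2.2]
grip_width: 0.0096
t 18.65 pos [0.6109 0.0212 0.1992] w 0.0096 F [ 0.94 -0.23 -2.19] M [-0.07  0.02  0.01] q [-0.15  0.54  1.49  0.    1.11 -0.3 ]
jaw deg 8.88 tilt of -z [-1.e-04  0.e+00 -1.e+00]
```

View pics/s8c.png

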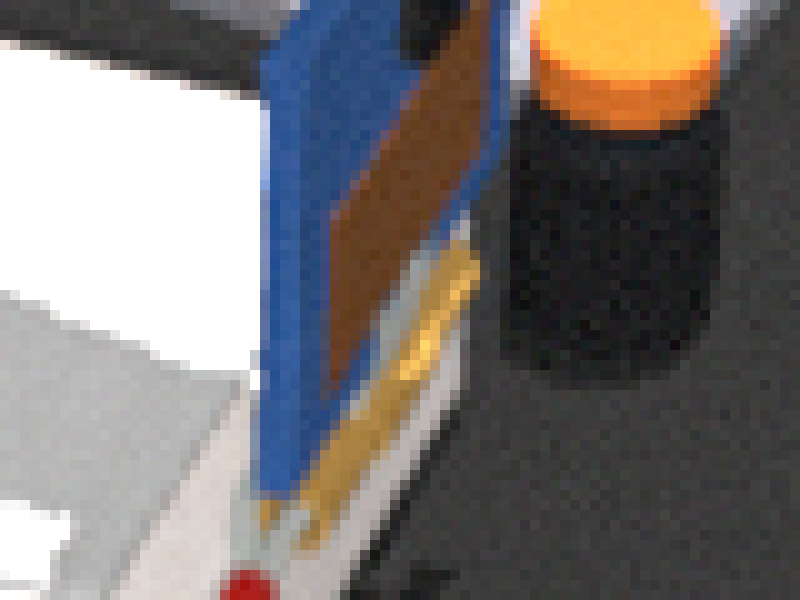

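View pics/t8c.png

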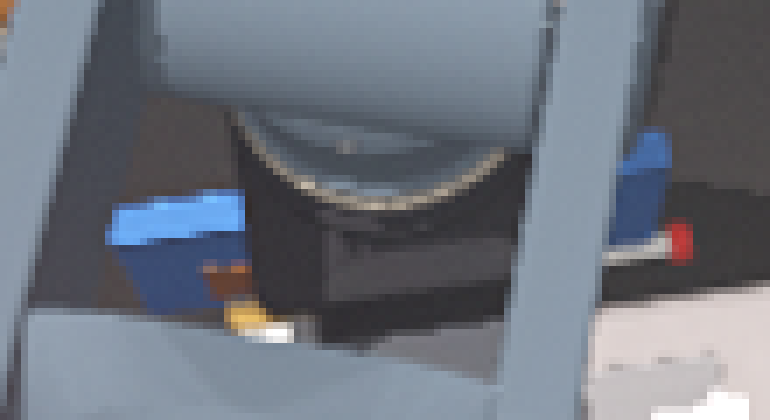

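```bash
python3 - <<'E'
from h import *
t=load('t8');p=plane(t,[(265.4,204.7),(265.8,198.9),(345.5,188.3),(345.0,194)],.237);print(p.round(4),p.mean(0))
L=(p[0]+p[1])/2;Rr=(p[2]+p[3])/2;print(np.linalg.norm(L-Rr),np.degrees(np.arctan2(*(L-Rr)[:2][::-1]))-90)
s=load('s8');a=np.radians(98.85);u=np.array([np.cos(a),np.sin(a),0]);x=np.array([np.sin(a),-np.cos(a),0])
c=np.array([.6110,.0217,.095])
# brass outer (+x) silhouette edge of the brass chain, and panel lower -y corner
print("panel corner pred (nominal, -y low +x/-x)",proj(s,[c-.075*u+.005*x+[0,0,.022],c-.075*u-.005*x+[0,0,.022],c+.075*u+.005*x+[0,0,.022],c-.075*u-.005*x+[0,0,.142],c-.075*u+.005*x+[0,0,.142]]).round(1).tolist())
print("J per mm x,y,z",np.round(proj(s,[c+.01*x,c+.01*u,c+[0,0,.01]])-proj(s,c),2).tolist())
m=cv2.inRange(cv2.cvtColor(s["img"],cv2.COLOR_RGB2HSV),(12,70,50),(30,255,255))
for r in range(236,272,2):
    cs=np.where(m[r,325:356])[0]+325
    print(r,(cs.min(),cs.max()) if len(cs) else None,end=' ')
cv2.imwrite('pics/s8d.png',cv2.resize(s["img"][170:275,310:380],(400,600),interpolation=cv2.INTER_NEAREST)[:,:,::-1])
E
```

```text
[[ 0.5954  0.0961  0.237 ]
 [ 0.6063  0.0956  0.237 ]
 [ 0.628  -0.0517  0.237 ]
 [ 0.6172 -0.0508  0.237 ]] [0.61173653 0.02231422 0.237     ]
0.148708550150385 8.402941002838816
panel corner pred (nominal, -y low +x/-x) [[333.5, 265.0], [329.3, 264.0], [354.9, 229.6], [330.2, 220.4], [334.6, 221.4]]
J per mm x,y,z [[3.96, 0.96], [1.41, -2.36], [0.12, -3.34]]
236 (np.int64(339), np.int64(347)) 238 (np.int64(339), np.int64(346)) 240 (np.int64(339), np.int64(352)) 242 (np.int64(339), np.int64(352)) 244 (np.int64(339), np.int64(352)) 246 (np.int64(339), np.int64(350)) 248 (np.int64(338), np.int64(349)) 250 (np.int64(344), np.int64(348)) 252 (np.int64(343), np.int64(347)) 254 (np.int64(342), np.int64(346)) 256 (np.int64(340), np.int64(345)) 258 (np.int64(338), np.int64(344)) 260 (np.int64(337), np.int64(342)) 262 (np.int64(336), np.int64(340)) 264 (np.int64(335), np.int64(339)) 266 (np.int64(331), np.int64(338)) 268 (np.int64(335), np.int64(337)) 270 None
```

View pics/s8d.png

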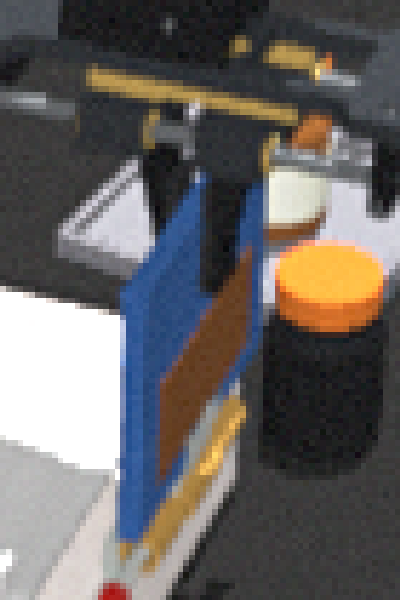

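The tubes line up in both views. The brass edge in the scene view and the lid corners in the top view both put the lid about 1.4 mm too far in +x and 1.2 mm in +y, so I'll trim that.

```bash

python3 -m inch '[{"ax":0,"ay":0,"az":0,"dx":-0.5,"dy":-0.8,"dz":0,"gripper":0},{"ax":0,"ay":0,"az":0,"dx":-0.5,"dy":-0.8,"dz":0,"gripper":0},{"ax":0,"ay":0,"az":0,"dx":0,"dy":0,"dz":0,"gripper":0},{"ax":0,"ay":0,"az":0,"dx":0,"dy":0,"dz":0,"gripper":0},{"ax":0,"ay":0,"az":0,"dx":0,"dy":0,"dz":0,"gripper":0}]'
python3 go.py
python3 - <<'E'
from h import *
s=grab('scene','s9');t=grab('top','t9')
m=cv2.inRange(cv2.cvtColor(s["img"],cv2.COLOR_RGB2HSV),(12,70,50),(30,255,255));R_=[]
for r in range(242,268,2):
    cs=np.where(m[r,325:356])[0]+325; R_.append((r,int(cs.max())))
print(R_)
hs=cv2.cvtColor(t["img"],cv2.COLOR_RGB2HSV);b=cv2.inRange(hs,(100,110,100),(120,255,255));b[:180]=0;b[215:]=0;b[:,:255]=0;b[:,360:]=0
n,l,st,ce=cv2.connectedComponentsWithStats(b);[print(ce[i],st[i]) for i in range(1,n) if st[i,4]>8]
cv2.imwrite('pics/s9c.png',cv2.resize(s["img"][215:275,305:385],(800,600),interpolation=cv2.INTER_CUBIC)[:,:,::-1])
cv2.imwrite('pics/t9c.png',cv2.resize(t["img"][170:230,250:360],(770,420),interpolation=cv2.INTER_CUBIC)[:,:,::-1])
E
```

```text
time: 19.25
position: [0.6096, 0.0199, 0.1993]
tool_rot: [0.65, 0.76, 0.0, 0.0]
ft_force: [-0.5, -0.0, -1.5]
grip_width: 0.0094
t 19.25 pos [0.6096 0.0199 0.1993] w 0.0094 F [-0.47 -0.02 -1.54] M [-0.06 -0.03  0.04] q [-0.15  0.53  1.5  -0.    1.11 -0.31]
jaw deg 8.88 tilt of -z [ 1.e-04 -0.e+00 -1.e+00]
[(242, 352), (244, 352), (246, 350), (248, 349), (250, 347), (252, 346), (254, 345), (256, 344), (258, 343), (260, 342), (262, 340), (264, 339), (266, 338)]
[341.83116883 197.14285714] [338 190   9  15  77]
[275.66666667 204.86842105] [266 198  20  17 228]
```

View pics/s9c.png

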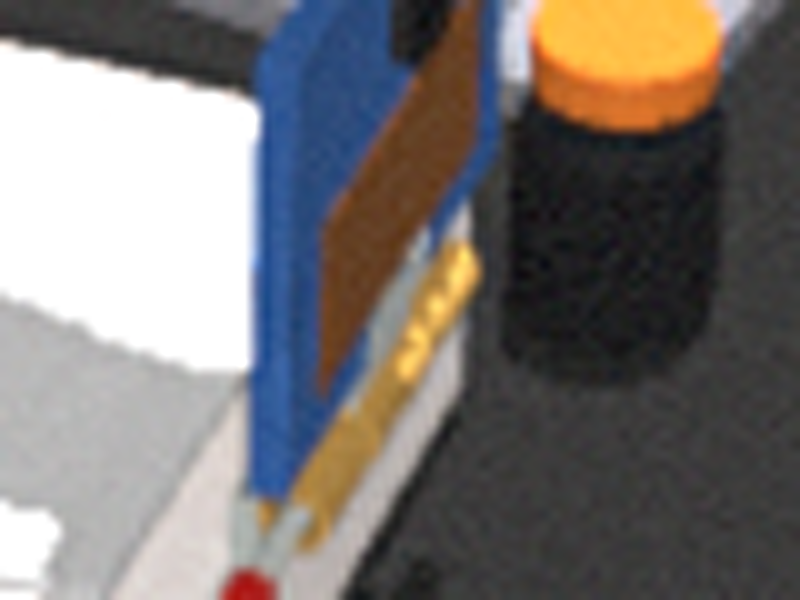

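View pics/t9c.png

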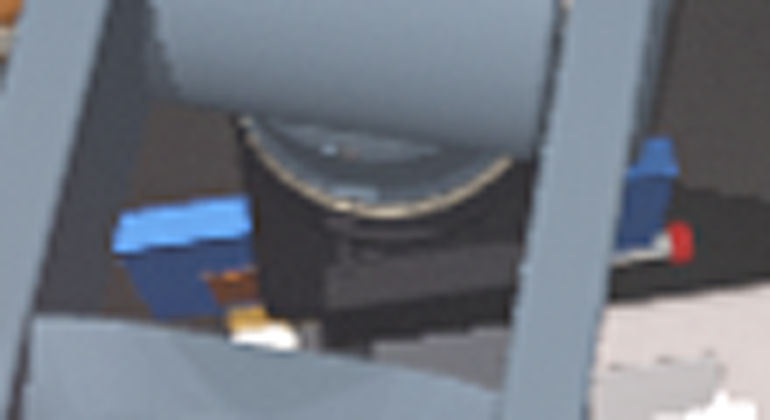

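The brass edge is now straight across all three tubes. The top-view corners put the lid within about 1.5 mm of the hinge. The wrist force is only the lid's weight, so nothing is touching. Handing in.

```bash
python3 -m inch '[{"ax":0,"ay":0,"az":0,"dx":0,"dy":0,"dz":0,"gripper":0},{"ax":0,"ay":0,"az":0,"dx":0,"dy":0,"dz":0,"gripper":0}]'
python3 - <<'E'
from h import *
from rig import robot
t=load('t9');m=cv2.inRange(cv2.cvtColor(t["img"],cv2.COLOR_RGB2HSV),(3,150,80),(28,255,255));m[:,:135]=0;m[:,185:]=0;m[:240]=0;m[300:]=0
w=np.argwhere(m)[:,::-1];print("jar on tray",plane(t,w.mean(0),.095))
o=robot.get_obs();print(o["joint_velocities"].round(4))
print(robot.hand_in())
E
```

```text
time: 19.55
position: [0.6095, 0.0199, 0.1992]
tool_rot: [0.65, 0.76, -0.0, -0.0]
ft_force: [0.1, -0.1, -2.0]
grip_width: 0.0095
jar on tray [[0.48765935 0.34056968 0.095     ]]
[-0.0003 -0.0004  0.0024  0.0004 -0.0008  0.0024]
the job is handed in; nothing more can be done
None
```

The job is handed in at about 19.6 s. The jar stands on the tray, and the gripper is holding the lid still, with its knuckle in the heater's hinge gap. No verdict was reported, so what follows is from my own last checks.

- **Jar:** I lowered it until the wrist force showed contact, then released it. Its cap measures within about 1 mm of the tray centre, and it looked upright in the scene view.
- **Lid position:** The knuckle is within about 1.5 mm of the hinge by each view. The views do not agree exactly: they place the hinge about 2 mm apart in x, and I worked between them. After a final trim of about 1.9 mm, the three brass tubes form one straight edge in the scene view.
- **Lid height:** I took the height mainly from the grasp geometry; the scene view only bounds it to about 1–2 mm.
- **Lid angle:** The tool is vertical and turned to 8.9°, matching the hinge axis at 8.6–8.9°. The lid's own top edge last measured 8.4°, before the final trim.
- **Contact:** The wrist force is steady at about −2 N, which is just the lid's weight, so there is no sign of it resting on the heater.
- **Bystanders:** I did not measure them at the end, but none looked moved in the last full pictures I viewed.

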